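# Hang the ring gauge back on its slanted post

## Robot

A 7-joint arm with a two-finger parallel gripper is mounted at the origin on the work surface. World frame = base frame: x ahead of the robot, y to its left, z up, the work surface at z = 0. Lengths are in mm, angles in rad, forces in N, time in s.
With the tool pointing down it reaches from about 400 to 875 mm from the base axis. Payload 4.4 kg.
Tool frame: the origin (TCP) lies at the very end of the fingers, on their centre line; the grasp point (between the pads) lies 19 mm behind it; x points along the fingers, y is the direction in which the jaws open and shut, and the axes are right-handed (so a half turn about x gives the same grasp; the last joint's range is limited). The gripper opens to 85 mm and grips with 20 to 120 N. Pads are 22 mm wide; open, the fingers measure 114 mm over their backs; the gripper's body (76 mm by 85 mm) begins 54 mm behind the grasp point. The pads swing forward as they close: fully open they stand 13 mm farther back than shut.
Start: joints at [-1.37, 0.628, 0.038, 1.517, -0.027, 0.996, -0.02], TCP at [171.345, 627.024, 231.313] pointing down, gripper open.
Joint ranges: [-3.06, 3.06], [-0.37, 2.12], [-1.25, 1.32], [0.18, 2.47], [-1.1, 4.24], [0.23, 1.98], [-2.94, 2.94]. Speed limits (rad/s): [2.57, 2.57, 3.14, 3.14, 3.14, 3.14, 3.14].

## Interface

Orientations are given as [roll, pitch, yaw] about the fixed x, y, z axes, in that order (R = Rz(yaw) Ry(pitch) Rx(roll)).
In Python, from cell import readout, cams, order gives the robot as it stands. The module is installed in compiled form; this text tells all that it offers.
- The arm moves only by the shell command python3 -m creep 'ROWS'. ROWS is JSON, a list of rows, each a list of 3 entries, a list of its own where there are three numbers: the shift along the tool's x, y, z in units of 10 cm (1.0 is 10 cm), then the turn about the tool's x in units of pi/4 rad (1.0 is pi/4 rad), then the closure, from 0 (fully open) to 1 (shut). In form: [[[x, y, z], spin, gripper], ...]. A call has 1 to 20 rows; each row is the pose to reach, as a shift and turn from the pose commanded when the call began, along the tool's axes at that moment; what a row does not reach only later rows make up. A row lasts 1/10 s, in which the tool goes at most 50 mm and 8.59 degrees, less where a joint would pass 70% of its speed; a pose out of reach is approached as far as the arm can. A call with a number of a shift or a turn outside -1 to 1 is refused whole. A call with a gripper value outside its range is refused whole. The fingers move at their own pace and stop on an object; the grip force is fixed at half the most. Time passes only in rows, so rows that repeat a pose let the fingers close. It gives the time, the measured TCP pose, the force and the opening at its end, in the units of the state.
- readout.read_state(): the state, without advancing time (a new reading comes with each control period).
- cams.get_image(name): name is "side" or "top" or "wrist"; returns the picture (420x560x3 uint8, blue, green, red); there is no depth.
- cams.get_calibration(name): a dict with "fx", "fy", "cx", "cy" (pixels), "distortion" ([k1, k2, p1, p2, k3] as OpenCV has them; the pictures are not rectified), "R" (3x3) and "t" (3): a world point X has camera coordinates R X + t. Camera axes: x right, y down, z forward; pixel columns grow to the right and rows downward; lengths in mm; the calibration is good to about 2 mm. A picture is of the moment at which its call begins: read the wrist's pose just before it. get_calibration takes no time and is no camera call; for the wrist camera it gives the pose at the moment of the call.
- order.finish_job(): hands the job in, once; it reports no verdict.
The state is a dict: "clock": time; "qpos": joint angles; "qd": joint speeds; "tau": joint torques, N m; "eef_pos": TCP position; "tool_rot": TCP orientation; "force": force on the tool from outside, world axes, zero at the start; "torque": the same for the moment, N m; "width": finger opening in mm.
Only numpy, scipy, OpenCV 4.12 (cv2) and the standard library are available. Lean on these libraries where they do the work, as an engineer would, in place of code of your own. Each camera call takes 0.05 s, during which the arm holds its last target.

## Task

Put the green-banded ring gauge back on the rack: slide it over the slanted post that has the green collar, following the post's own line, push it past the brass spring catch until it sits fully home on the collar, and bed it there with a firm, steady push of about 20 N for half a second before letting go. It is a precision gauge, so feel your way and never press or wedge it against the post or rack with more than 45 N; leave the other gauges on their posts and the stock on the bench where it lies.

Things in the scene. Friction and masses are not known exactly. Their poses are not given: they have to be found in the camera images.
- gauge: the green-banded ring gauge: dark steel ring, outside diameter 56 mm, bore 26 mm, 20 mm thick, 0.24 to 0.36 kg, knurled rim with a green band and a green ring on both faces; starts lying flat on the bench. Origin at its centre (10 mm above the bench), z along the bore; both faces are alike. A brisk touch on a stop peaks at about twice the force that the wrist shows, so creep.
- peg_green: post with the green collar: steel pin 24 mm in diameter (1 mm play all round in the bore), leaning 40 deg from vertical towards the robot. Origin on its axis 24 mm above the sloping board; z outward along the post, x square to it up the slope, y level along the rack. Full size to z = 44 mm, tapering to 13 mm diameter at the tip, z = 53 mm. Posts stand 100 mm apart; which is green varies.
- catch_green (a joint): brass spring catch on the post's upper (+x) side; 0 = out, 0.006 m = flush. One unit with the green collar (40 mm dia, 14 mm thick), clamped on by hand: the collar's upper face, a rigid stop, lies unmeasured at z = 0 to 7 mm of the post. Above that face the catch's back is at 21.5 mm, just clear of a gauge that is home, its crest, 5.5 mm proud, at 25 mm, its ramp runs out to 38 mm. 5 to 10 N pushes past.
- rack: the grey gauge rack, 310 mm wide (y), fixed to the bench; sloping board 116 mm long and 8 mm thick, its centre 78 mm above the bench over the origin, rising 40 degrees away from the robot. Origin on the bench under the board's centre.
- gauge_red: the red-banded gauge hanging on the red-collared post, same size as the green one; loose, leave it. Origin at its centre, z along the bore.
- gauge_yellow: the yellow-banded gauge hanging on the yellow-collared post, same size; loose, leave it. Origin at its centre, z along the bore.
- bolt_a: loose steel hex bolt lying on the bench, 105 mm long, head 36 mm across flats. Origin on the bench under the middle of its length.
- bolt_b: loose steel hex bolt, 88 mm long, head 30 mm across flats. Origin on the bench under the middle of its length.
- nut: loose steel hex nut, 46 mm across flats, 24 mm high. Origin at the centre of its underside.
- washers: two loose flat washers lying together, 50 mm in diameter, 8.4 mm high. Origin at the centre of the underside.
- carton: small closed carton, 110 x 75 x 50 mm. Origin at the centre of its underside.

How it is judged (in metres and radians):
On the way, in this order (a step that is already met when the one before it is completed fails the run):
1. the green gauge is threaded on the end of the green post, in line with it and not yet past the catch (z of gauge in the frame of peg_green between 0.032 and 0.048 m and x of gauge in the frame of peg_green between -0.003 and 0.003 m and y of gauge in the frame of peg_green between -0.003 and 0.003 m and angle between the z axis of gauge and the z axis of peg_green, either way round below 0.15 rad).
2. the gauge is down on the collar with the catch out above it, and pressed on the post with at least 10 N for 0.4 s (z of gauge in the frame of peg_green between 0.0085 and 0.0195 m and value of joint catch_green below 0.0008 m and x of gauge in the frame of peg_green between -0.003 and 0.003 m and y of gauge in the frame of peg_green between -0.003 and 0.003 m and angle between the z axis of gauge and the z axis of peg_green, either way round below 0.09 rad and contact force between gauge and peg_green above 10 N), for 0.4 s.
At the end, for the whole second after the job is handed in: Green gauge on the green post, on its axis within 3 mm and 0.09 rad, down on the collar with the catch sprung out above it (within 0.8 mm of fully out), at rest, released. Other gauges within 6 mm, bolts, nut, washers and carton within 15 mm, of their starts (z of gauge in the frame of peg_green between 0.0085 and 0.0195 m and value of joint catch_green below 0.0008 m and x of gauge in the frame of peg_green between -0.003 and 0.003 m and y of gauge in the frame of peg_green between -0.003 and 0.003 m and angle between the z axis of gauge and the z axis of peg_green, either way round below 0.09 rad and linear speed of gauge below 0.01 m/s and contact force between gauge and the fingers below 0.1 N and distance of each of gauge_red, gauge_yellow from where it was at the start of the episode below 0.006 m and distance of each of bolt_a, bolt_b, nut, washers, carton from where it was at the start of the episode below 0.015 m); the robot touches nothing.
It fails at once if the green gauge is pressed or wedged against the green post, its collar or catch with more than 45 N (contact force between gauge and peg_green above 45 N).
It fails at once if the green gauge is knocked against the rack with more than 45 N (contact force between gauge and rack above 45 N).
It fails at once if another gauge is pushed off its place or a piece of stock is knocked away (distance of any of bolt_a, bolt_b, nut, washers, carton, gauge_red, gauge_yellow from where it was at the start of the episode above 0.03 m).
It also fails if it takes over 72 s, if anything falls off the work surface, if the arm or the gripper's body presses on something with over 40 N, if the wrist force passes 120 N, or if a joint passes its speed limit or range.

## Working session

There is one attempt and no reset: what is moved stays moved. The work goes in short steps, Python scripts to look and compute and a shell command to move; the robot and the scene stay as the last step left them, time stands still between calls to the robot, and variables do not carry over. Pictures are saved under pics/ and viewed, and the job is handed in when it is done.

```bash
mkdir -p pics; ls; python3 - <<'E'
from cell import readout,cams
import cv2
s=readout.read_state();print(s)
for n in("top","side","wrist"):
    cv2.imwrite(f"pics/{n}0.png",cams.get_image(n)); print(n,cams.get_calibration(n))
E
```

```text
pics
{'clock': 0.0, 'qpos': array([-1.36979573,  0.62933102,  0.03843253,  1.51837991, -0.02701463,
        0.99628917, -0.0200173 ]), 'qd': array([-8.31001852e-04,  9.34700939e-05,  8.43800004e-04, -1.21714218e-03,
       -1.45820207e-03,  4.26731227e-04, -2.14589395e-03]), 'tau': array([-3.18713082e-04, -5.63400078e+01,  1.22651204e+00, -1.93454236e+01,
        1.11749829e-02,  1.01737978e-02, -1.19624647e-05]), 'eef_pos': array([171.16763502, 626.40751306, 230.3948926 ]), 'tool_rot': array([-1.56729256,  1.5689064 , -1.83411107]), 'force': array([ 0.76115763, -0.33407733,  0.11702685]), 'torque': array([ 0.00574343, -0.0415462 ,  0.05225662]), 'width': 85.17353962110938}
top {'fx': 532.8061596232156, 'fy': 532.8061596232156, 'cx': 277.83019534101305, 'cy': 205.76231183210948, 'distortion': array([0.00582666, 0.        , 0.        , 0.        , 0.        ]), 'R': array([[ 0.0182053 , -0.99969795,  0.01650981],
       [-0.98261131, -0.02094095, -0.18448981],
       [ 0.18477982, -0.01286404, -0.98269575]]), 't': array([ -70.75339669,  511.59188214, 1005.66816967])}
side {'fx': 458.85105228473765, 'fy': 458.85105228473765, 'cx': 280.74214740287704, 'cy': 213.48100439388813, 'distortion': array([-0.1504196,  0.       ,  0.       ,  0.       ,  0.       ]), 'R': array([[ 0.98743842, -0.1569049 ,  0.01860722],
       [-0.10166352, -0.72106858, -0.68536459],
       [ 0.12095415,  0.67486365, -0.72796232]]), 't': array([-503.72177048,  100.74927259, 1085.47073252])}
wrist {'fx': 341.27418068394644, 'fy': 341.27418068394644, 'cx': 281.5683256095113, 'cy': 212.93857278016944, 'distortion': array([0.00860395, 0.        , 0.        , 0.        , 0.        ]), 'R': array([[ 0.2632934 ,  0.96471468, -0.00147475],
       [ 0.92240834, -0.25129867,  0.29327774],
       [ 0.28255874, -0.07857842, -0.95602615]]), 't': array([-649.62667896,  -37.07615664,  380.19298123])}
```

View pics/top0.png

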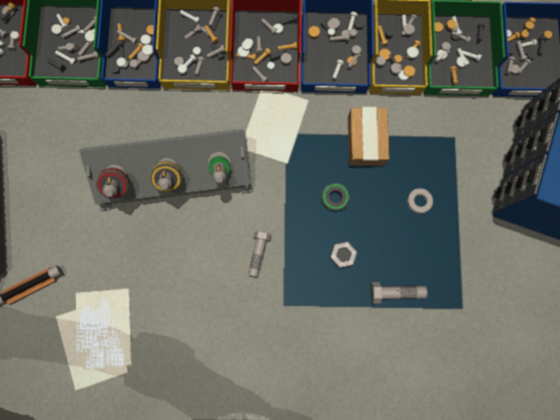

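View pics/side0.png

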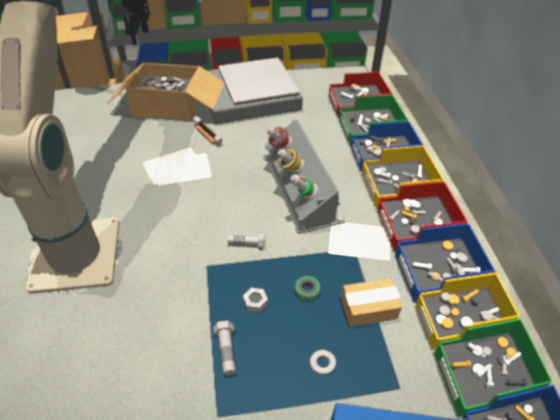

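View pics/wrist0.png

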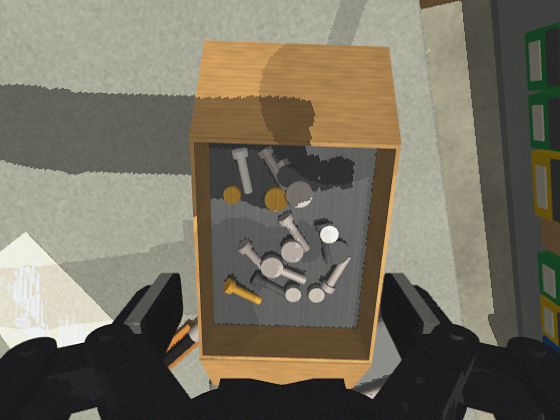

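```bash
cat > h.py <<'E'
import cv2,numpy as np
from cell import readout,cams
def ray(c,px):
    K=np.array([[c['fx'],0,c['cx']],[0,c['fy'],c['cy']],[0,0,1]])
    u=cv2.undistortPoints(np.array([[px]],float),K,np.array(c['distortion'])).ravel()
    R=np.array(c['R']);t=np.array(c['t'])
    d=R.T@np.array([u[0],u[1],1]);return -R.T@t,d/np.linalg.norm(d)
def onz(c,px,z):
    o,d=ray(c,px);return o+d*(z-o[2])/d[2]
def tri(*rs):
    A=sum(np.eye(3)-np.outer(d,d) for o,d in rs);b=sum((np.eye(3)-np.outer(d,d))@o for o,d in rs)
    p=np.linalg.solve(A,b);return p,[np.linalg.norm((np.eye(3)-np.outer(d,d))@(p-o)) for o,d in rs]
def proj(c,X):
    K=np.array([[c['fx'],0,c['cx']],[0,c['fy'],c['cy']],[0,0,1]])
    return cv2.projectPoints(np.array([X],float),cv2.Rodrigues(np.array(c['R']))[0],np.array(c['t']),K,np.array(c['distortion']))[0].ravel()
def green(im):
    h=cv2.cvtColor(im,cv2.COLOR_BGR2HSV);return cv2.inRange(h,(45,70,40),(85,255,255))
def blobs(m,amin=20):
    n,l,s,c=cv2.connectedComponentsWithStats(m)
    return [(s[i].tolist(),c[i].round(1).tolist()) for i in range(1,n) if s[i][4]>=amin]
E
python3 - <<'E'
from h import *
t=cv2.imread('pics/top0.png');s=cv2.imread('pics/side0.png')
a=cv2.resize(t[120:220,70:270],None,fx=4,fy=4,interpolation=cv2.INTER_CUBIC)
b=cv2.resize(s[115:235,255:355],None,fx=5,fy=5,interpolation=cv2.INTER_CUBIC)
cv2.imwrite('pics/ta.png',a);cv2.imwrite('pics/sb.png',b)
for n,i in(('top',t),('side',s)):print(n,[b for b in blobs(green(i)) if 100<b[0][1]<330 and b[0][2]<60])
E
```

```text
top [([209, 156, 21, 19, 196], [218.9, 163.8]), ([323, 183, 26, 26, 214], [335.7, 196.0])]
side [([52, 133, 11, 10, 34], [56.7, 137.1]), ([45, 138, 16, 11, 48], [52.5, 143.8]), ([46, 148, 17, 22, 88], [53.3, 158.9]), ([299, 179, 15, 17, 120], [307.3, 188.0]), ([295, 275, 25, 21, 188], [307.1, 285.1]), ([298, 296, 17, 5, 33], [306.0, 298.7])]
```

View pics/ta.png

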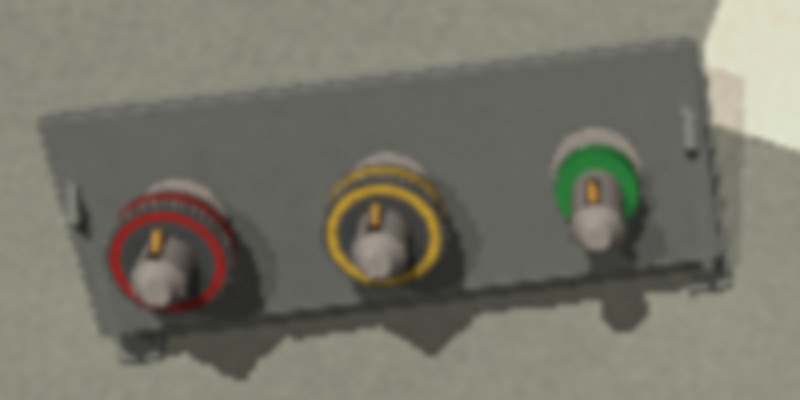

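View pics/sb.png

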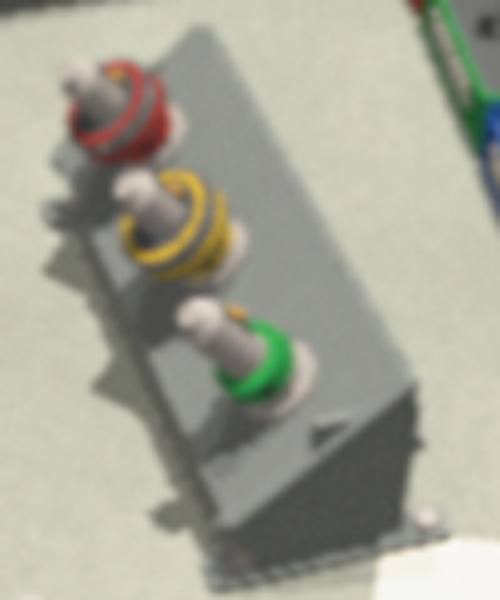

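```bash
python3 - <<'E'
from h import *
T=cams.get_calibration('top');S=cams.get_calibration('side')
t=cv2.imread('pics/top0.png')
m=green(t)[180:215,320:352];p=cv2.findNonZero(m)+np.array([320,180]);h=cv2.convexHull(p)
print('hull ell',cv2.minEnclosingCircle(h))
print('g',onz(T,(336,196.3),20),tri(ray(T,(335.9,196.2)),ray(S,(307,287)))) 
for px in((80.5,149.5),(244.25,130)):print('upedge',onz(T,px,118))
for n,a,b in(('G',(219.2,179.5),(294.6,178)),('Y',(163,185.5),(281,152.4)),('R',(108,193.2),(271,130.6))):print(n,tri(ray(T,a),ray(S,b)))
print('collar',tri(ray(T,(218.9,166)),ray(S,(306,188.5))))
E
```

```text
hull ell ((334.8125, 196.5124969482422), 13.938277244567871)
g [ 540.38002914 -179.43394121   20.        ] (array([ 540.84304127, -179.6020332 ,   16.98993046]), [np.float64(0.36270922207908984), np.float64(0.36270922207911727)])
upedge [598.84671971 310.88693402 118.        ]
upedge [644.29862055   6.48963405 118.        ]
G (array([545.62592904,  48.31435167, 136.63183541]), [np.float64(2.8756994148360873), np.float64(2.8756994148361605)])
Y (array([530.94159285, 150.11335963, 134.42880998]), [np.float64(1.192370299811842), np.float64(1.1923702998118797)])
R (array([517.69022888, 250.08714434, 129.66725124]), [np.float64(3.3821813405465466), np.float64(3.3821813405463743)])
collar (array([579.58290429,  54.19547241,  93.33985158]), [np.float64(0.12940238912158541), np.float64(0.12940238912184873)])
```

```bash
cat >> h.py <<'E'
from scipy.spatial.transform import Rotation as Ro
def st():
    s=readout.read_state();R=Ro.from_euler('xyz',s['tool_rot']).as_matrix();return s,R
def goal(P,yaw=8.2):
    s,R=st();P=np.array(P,float)
    d=R.T@(P-s['eef_pos'])/100
    ya=np.degrees(np.arctan2(R[1,1],R[0,1]));  # jaw heading
    tgt=90+yaw
    e=[(tgt-ya+180)%360-180,(tgt+180-ya+180)%360-180]
    print('clk %.2f'%s['clock'],'pos',s['eef_pos'].round(1),'w %.1f'%s['width'],'F',s['force'].round(1),'shift/100',d.round(3),'spin units(about tool x, down => minus world)',(-np.array(e)/45).round(3),'q',s['qpos'].round(2),'tilt',np.degrees(np.arccos(-R[2,0])).round(2))
    return R
E
python3 -c "
from h import *
print(goal((540.5,-179.5,230)).round(3))"
```

```text
clk 0.15 pos [171.2 626.5 230.6] w 85.2 F [ 0.4  0.7 -0.1] shift/100 [ 0.016 -6.802  5.687] spin units(about tool x, down => minus world) [-0.522  3.478] q [-1.37  0.63  0.04  1.52 -0.03  1.   -0.02] tilt 0.08
[[-0.     0.264  0.965]
 [-0.001  0.965 -0.264]
 [-1.    -0.001  0.   ]]
```

```bash
python3 -m creep '[[[0,-0.3,0.3],0,0],[[0,-0.65,0.65],0,0],[[0,-1,1],0,0],[[0,-1,1],0,0]]'; python3 -c "
from h import *
goal((540.5,-179.5,230))"
```

```text
clock: 0.55
eef_pos: [246.6, 496.7, 231.1]
tool_rot: [-0.983, 1.564, -1.26]
force: [0.5, 0.4, -0.0]
width: 85.4
clk 0.55 pos [246.6 496.7 231.1] w 85.4 F [ 0.5  0.4 -0. ] shift/100 [ 0.062 -5.702  4.674] spin units(about tool x, down => minus world) [-0.534  3.466] q [-1.19  0.49  0.04  1.78 -0.02  0.87  0.15] tilt 0.4
```

```bash
python3 -m creep '[[[0,-0.3,0.3],0,0],[[0,-0.65,0.65],0,0],[[0,-1,1],0,0]]' >/dev/null
python3 -m creep '[[[0,-0.35,0.35],0,0],[[0,-0.7,0.7],0,0],[[0,-1,1],0,0]]' >/dev/null
python3 -m creep '[[[0,-0.35,0.35],0,0],[[0,-0.7,0.7],0,0],[[0,-1,1],0,0],[[0,-1,1],0,0]]'
python3 -c "
from h import *
goal((540.5,-179.5,230))"
```

```text
clock: 1.55
eef_pos: [454.7, 129.4, 231.4]
tool_rot: [-0.665, 1.567, -0.943]
force: [0.3, -0.0, 0.3]
width: 85.4
clk 1.55 pos [454.7 129.4 231.4] w 85.4 F [ 0.3 -0.   0.3] shift/100 [ 0.025 -2.735  1.672] spin units(about tool x, down => minus world) [-0.536  3.464] q [-0.41  0.38  0.1   2.   -0.05  0.77  1.01] tilt 0.21
```

```bash
python3 -m creep '[[[0,-0.35,0.35],0,0],[[0,-0.7,0.5],0,0],[[0,-1,0.6],0,0],[[0,-1,0.6],0,0]]'
python3 -c "
from h import *
goal((540.5,-179.5,230))
c=cams.get_calibration('wrist');im=cams.get_image('wrist');cv2.imwrite('pics/w1.png',im)
print(proj(c,(545.6,48.3,138)),proj(c,(580,54,93)),-np.array(c['R']).T@np.array(c['t']))"
```

```text
clock: 1.95
eef_pos: [483.2, 18.9, 231.2]
tool_rot: [-1.47, 1.568, -1.744]
force: [-0.1, 0.6, 0.5]
width: 85.5
clk 1.95 pos [483.2  18.9 231.2] w 85.5 F [-0.1  0.6  0.5] shift/100 [ 0.017 -1.755  1.088] spin units(about tool x, down => minus world) [-0.531  3.469] q [-0.18  0.39  0.11  1.97 -0.06  0.78  1.26] tilt 0.14
[339.89892586 282.41491356] [346.37277088 289.31230944] [409.96779791  40.29315223 373.97314165]
```

View pics/w1.png

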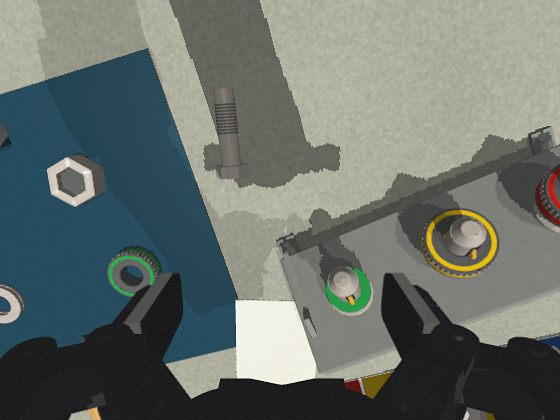

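```bash
python3 - <<'E'
from h import *
im=cv2.imread('pics/w1.png')
cv2.imwrite('pics/w1a.png',np.hstack([cv2.resize(im[235:325,295:395],None,fx=5,fy=5,interpolation=cv2.INTER_CUBIC)[:450],cv2.resize(im[235:325,90:145],None,fx=5,fy=5,interpolation=cv2.INTER_CUBIC)]))
E
```

```text
(no output)
```

View pics/w1a.png

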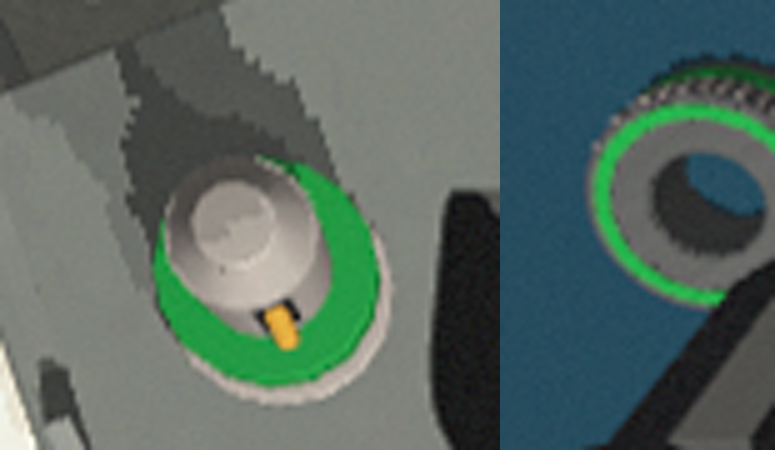

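```bash
python3 - <<'E'
from h import *
T=cams.get_calibration('top');S=cams.get_calibration('side');W=cams.get_calibration('wrist')
print('gauge',onz(W,(132.2,276),20))
print('tip W at 140,137',onz(W,(342,280),140),onz(W,(342,280),137))
print('T',onz(T,(219.2,179.5),140),onz(T,(219.2,179.5),137))
print(tri(ray(T,(219.2,179.5)),ray(S,(294.6,178)),ray(W,(342,280))))
print(tri(ray(T,(219.2,179.5)),ray(W,(342,280))))
goal((540.5,-179.5,230))
E
```

```text
gauge [ 541.427819  -171.9470603   20.       ]
tip W at 140,137 [542.70698416  53.53227988 140.        ] [544.41064351  53.67083628 137.        ]
T [541.87218917  47.90362546 140.        ] [542.58328637  48.20554448 137.        ]
(array([546.34857928,  51.31356573, 133.54984632]), [np.float64(3.92625623166078), np.float64(2.8870868352597094), np.float64(2.5142357387489875)])
(array([542.69016323,  50.8131044 , 138.84655249]), [np.float64(2.818122404461156), np.float64(2.8181224044611524)])
clk 2.00 pos [483.1  21.9 231.2] w 85.2 F [1.  0.  0.4] shift/100 [ 0.012 -1.787  1.092] spin units(about tool x, down => minus world) [-0.527  3.473] q [-0.18  0.39  0.11  1.97 -0.06  0.78  1.26] tilt 0.04
```

```bash
python3 - <<'E'
from h import *
T=cams.get_calibration('top')
W=cams.get_calibration('wrist');im=cams.get_image('wrist');cv2.imwrite('pics/w2.png',im)
s,R=st();print(s['eef_pos'])
cv2.imwrite('pics/w2a.png',np.hstack([cv2.resize(im[235:325,295:395],None,fx=5,fy=5,interpolation=cv2.INTER_CUBIC)[:450],cv2.resize(im[235:325,90:145],None,fx=5,fy=5,interpolation=cv2.INTER_CUBIC)]))
import json;json.dump({k:np.array(v).tolist() for k,v in W.items()},open('W2.json','w'))
E
```

```text
[483.09259641  23.74422738 231.16485332]
```

View pics/w2a.png

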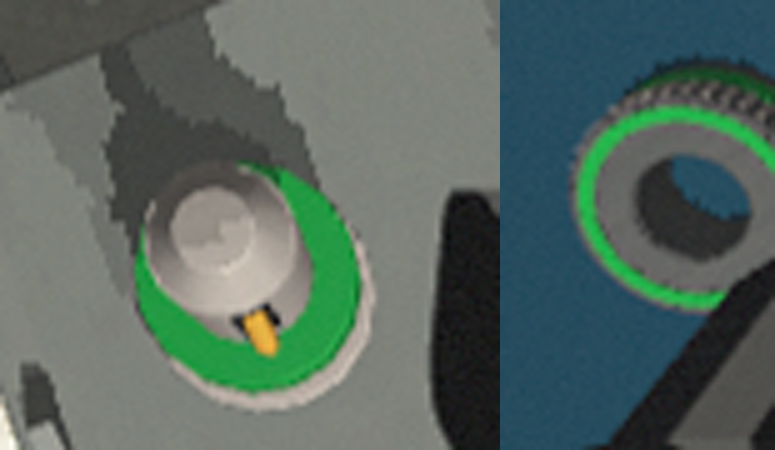

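```bash
python3 - <<'E'
from h import *
import json
T=cams.get_calibration('top');S=cams.get_calibration('side');W={k:np.array(v) for k,v in json.load(open('W2.json')).items()}
print('gauge',onz(W,(129,276.4),20))
for n in(140,138):print('tip W',onz(W,(337.4,281),n),onz(T,(219.2,179.5),n))
# collar upper face centre guess: ellipse of green in wrist
print(tri(ray(T,(219.2,179.5)),ray(W,(337.4,281))))
goal((540.7,-178,230))
E
```

```text
gauge [ 540.91750604 -175.67353399   20.        ]
tip W [542.60191945  49.96566399 140.        ] [541.87218917  47.90362546 140.        ]
tip W [543.73679433  50.02755011 138.        ] [542.34625397  48.10490481 138.        ]
(array([542.00925155,  48.90706058, 140.5021079 ]), [np.float64(1.0725391136013718), np.float64(1.0725391136013602)])
clk 2.05 pos [483.1  23.7 231.2] w 85.3 F [-0.4  0.2 -0.5] shift/100 [ 0.01  -1.793  1.09 ] spin units(about tool x, down => minus world) [-0.523  3.477] q [-0.18  0.39  0.11  1.97 -0.06  0.78  1.26] tilt 0.04
```

```bash
python3 -m creep '[[[0,-0.35,0.2],-0.15,0],[[0,-0.7,0.4],-0.3,0],[[0,-1,0.6],-0.45,0],[[0,-1,0.6],-0.52,0]]'
python3 -c "
from h import *
goal((540.8,-177.5,230))"
```

```text
clock: 2.45
eef_pos: [516.2, -92.7, 231.3]
tool_rot: [-1.107, 1.568, -0.967]
force: [-0.3, 0.6, -0.2]
width: 85.3
clk 2.45 pos [516.2 -92.7 231.3] w 85.3 F [-0.3  0.6 -0.2] shift/100 [ 0.016 -0.874  0.125] spin units(about tool x, down => minus world) [-3.000e-03  3.997e+00] q [ 0.12  0.45  0.01  1.87 -0.    0.82  1.84] tilt 0.17
```

```bash
python3 -m creep '[[[0.2,-0.3,0.04],0,0],[[0.5,-0.6,0.1],0,0],[[0.9,-0.87,0.13],0,0],[[0.9,-0.87,0.13],0,0],[[0.9,-0.87,0.13],0,0]]'
python3 -c "
from h import *
c=cams.get_calibration('wrist');goal((540.8,-177.5,140));im=cams.get_image('wrist');cv2.imwrite('pics/w3.png',im)
print(proj(c,(540.8,-177.5,20)))
import json;json.dump({k:np.array(v).tolist() for k,v in c.items()},open('W3.json','w'))
print(blobs(green(im)))
"
```

```text
clock: 2.95
eef_pos: [539.7, -171.2, 140.1]
tool_rot: [2.348, 1.568, 2.491]
force: [0.4, -0.3, 0.6]
width: 85.2
clk 2.95 pos [ 539.7 -171.2  140.1] w 85.2 F [ 0.4 -0.3  0.6] shift/100 [ 0.001 -0.064  0.002] spin units(about tool x, down => minus world) [-0.  4.] q [ 0.25  0.63  0.01  1.84 -0.01  0.68  1.98] tilt 0.18
[271.96966796 207.97441761]
[([248, 169, 53, 15, 99], [273.9, 173.4]), ([241, 176, 64, 62, 893], [272.8, 206.1])]
```

View pics/w3.png

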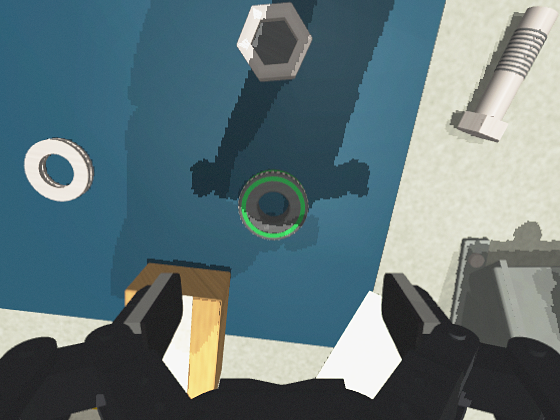

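```bash
python3 - <<'E'
from h import *
import json
W={k:np.array(v) for k,v in json.load(open('W3.json')).items()}
print('gauge',onz(W,(272.8,207),20)); print('carton',onz(W,(128,292),50),onz(W,(218,297),50),onz(W,(148,261),0),onz(W,(230,270),0))
goal((541,-177,2))
E
```

```text
gauge [ 539.90018927 -176.95076568   20.        ]
carton [ 614.08358049 -277.95705169   50.        ] [ 608.77460384 -209.48231482   50.        ] [ 611.90389151 -281.34363723    0.        ] [ 610.40420868 -207.18756792    0.        ]
clk 3.00 pos [ 540.6 -170.7  141.4] w 85.3 F [ 0.3  0.5 -0.3] shift/100 [ 1.394 -0.065 -0.005] spin units(about tool x, down => minus world) [ 1.000e-03 -3.999e+00] q [ 0.25  0.63  0.    1.84 -0.01  0.68  1.98] tilt 0.09
```

```bash
python3 -m creep '[[[0.3,-0.065,0],0,0],[[0.7,-0.065,0],0,0],[[1,-0.065,0],0,0],[[1,-0.065,0],0,0],[[1,-0.065,0],0,0]]'
python3 -c "
from h import *
goal((540.5,-177,2));im=cams.get_image('wrist');cv2.imwrite('pics/w4.png',im)
"
```

```text
clock: 3.5
eef_pos: [542.1, -178.1, 42.9]
tool_rot: [0.02, 1.569, 0.164]
force: [0.4, 0.7, 0.5]
width: 85.5
clk 3.50 pos [ 542.1 -178.1   42.9] w 85.5 F [0.4 0.7 0.5] shift/100 [ 0.409  0.014 -0.015] spin units(about tool x, down => minus world) [ 1.000e-03 -3.999e+00] q [ 0.27  0.78  0.    1.88 -0.    0.47  1.99] tilt 0.11
```

View pics/w4.png

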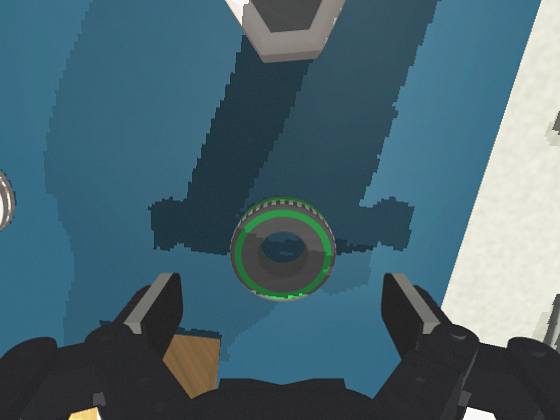

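```bash
python3 -m creep '[[[0.15,0,-0.01],0,0],[[0.3,0,-0.01],0,0],[[0.39,0,-0.01],0,0],[[0.39,0,-0.01],0,0],[[0.39,0,-0.01],0,0.2],[[0.39,0,-0.01],0,0.3],[[0.39,0,-0.01],0,0.3],[[0.39,0,-0.01],0,0.3]]'
python3 -c "
from h import *
goal((540.5,-177,2));im=cams.get_image('wrist');cv2.imwrite('pics/w5.png',im)
"
```

```text
clock: 4.35
eef_pos: [540.2, -179.7, 2.7]
tool_rot: [-0.185, 1.57, -0.043]
force: [0.1, -1.0, -0.2]
width: 59.8
clk 4.35 pos [ 540.2 -179.7    2.7] w 59.8 F [ 0.1 -1.  -0.2] shift/100 [0.007 0.026 0.007] spin units(about tool x, down => minus world) [-2.000e-03  3.998e+00] q [ 0.27  0.85  0.    1.89 -0.    0.4   1.99] tilt 0.04
```

View pics/w5.png

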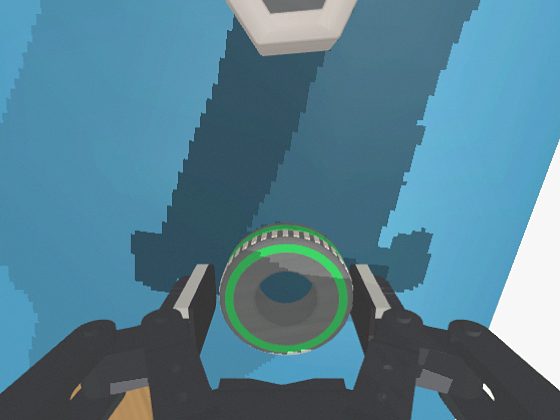

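```bash
python3 - <<'E'
from h import *
s,R=st();c=cams.get_calibration('wrist')
for o in((0,0,0),(0,0,11),(0,0,-11),(-19,0,0),(-19,30,11),(-19,30,-11),(-6,30,11),(-6,30,-11),(0,30,11),(0,30,-11)):print(o,proj(c,s['eef_pos']+R@np.array(o,float)).round())
print(R.round(2)); print(proj(c,(540.5,-177,20)),onz(c,(287,298),20))
E
```

```text
(0, 0, 0) [279. 279.]
(0, 0, 11) [279. 300.]
(0, 0, -11) [279. 257.]
(-19, 0, 0) [279. 301.]
(-19, 30, 11) [350. 324.]
(-19, 30, -11) [354. 277.]
(-6, 30, 11) [345. 307.]
(-6, 30, -11) [348. 263.]
(0, 30, 11) [343. 300.]
(0, 30, -11) [345. 257.]
[[ 0.   -0.14  0.99]
 [-0.    0.99  0.14]
 [-1.   -0.    0.  ]]
[285.48434547 300.84194323] [ 539.08381631 -176.57029018   20.        ]
```

```bash
python3 -m creep '[[[0.02,0.02,0],0,0.3],[[0.04,0.025,0],0,0.3],[[0.055,0.025,0],0,0.3],[[0.055,0.025,0],0,0.3]]'
python3 -c "
from h import *
goal((539.5,-177,-3.5));im=cams.get_image('wrist');cv2.imwrite('pics/w6.png',im)
"
```

```text
clock: 4.8
eef_pos: [539.2, -177.2, -3.6]
tool_rot: [2.812, 1.57, 2.953]
force: [0.0, 0.7, -0.2]
width: 59.8
clk 4.80 pos [ 539.2 -177.2   -3.6] w 59.8 F [ 0.   0.7 -0.2] shift/100 [-0.001  0.001  0.003] spin units(about tool x, down => minus world) [-2.000e-03  3.998e+00] q [ 0.27  0.86  0.    1.9  -0.    0.38  1.98] tilt 0.04
```

View pics/w6.png

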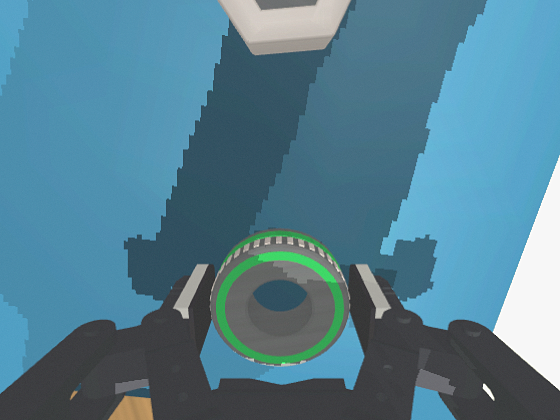

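```bash
python3 -m creep '[[[0,0,0],0,0.5],[[0,0,0],0,0.7],[[0,0,0],0,1],[[0,0,0],0,1],[[0,0,0],0,1],[[0,0,0],0,1]]'
python3 -m creep '[[[-0.1,0,0],0,1],[[-0.3,0,0],0,1],[[-0.6,0,0],0,1],[[-0.8,0,0],0,1],[[-0.8,0,0],0,1],[[-0.8,0,0],0,1]]'
python3 -c "
from h import *
goal((539.5,-177,-3.5));im=cams.get_image('wrist');cv2.imwrite('pics/w7.png',im)
"
```

```text
clock: 5.45
eef_pos: [539.4, -177.4, -2.7]
tool_rot: [-1.57, 1.571, -1.428]
force: [-0.6, -0.0, 5.6]
width: 54.0
clock: 6.05
eef_pos: [539.3, -177.2, 76.8]
tool_rot: [-0.107, 1.571, 0.034]
force: [0.0, 0.6, -2.8]
width: 54.3
clk 6.05 pos [ 539.3 -177.2   76.8] w 54.3 F [ 0.   0.6 -2.8] shift/100 [0.803 0.001 0.002] spin units(about tool x, down => minus world) [-2.000e-03  3.998e+00] q [ 0.27  0.73  0.    1.88 -0.01  0.54  1.99] tilt 0.01
```

View pics/w7.png

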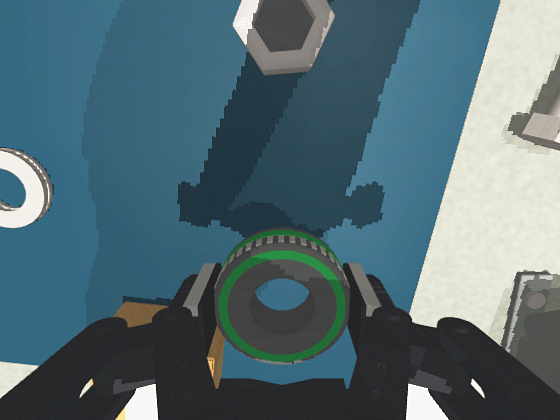

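```bash
python3 -m creep '[[[-0.3,0,0],0,1],[[-0.6,0.2,0.1],0,1],[[-0.8,0.5,0.3],0,1],[[-0.9,0.8,0.5],0,1],[[-0.9,1,0.6],0,1],[[-0.9,1,0.6],0,1]]'
python3 -m creep '[[[0,0.3,0.2],0,1],[[0,0.6,0.5],0,1],[[0,0.9,0.8],0,1],[[0,1,0.9],0,1],[[0,1,0.9],0,1],[[0,1,0.9],0,1]]'
python3 -c "
from h import *
print(goal((658.4,65.7,130)).round(3));
for n in ('wrist','side','top'):
  im=cams.get_image(n);cv2.imwrite('pics/%s8.png'%n,im)
"
```

```text
clock: 6.7
eef_pos: [585.4, -64.1, 165.5]
tool_rot: [1.71, 1.567, 1.859]
force: [0.0, -0.1, -3.0]
width: 54.0
clock: 7.3
eef_pos: [658.2, 39.9, 165.1]
tool_rot: [-2.765, 1.566, -2.625]
force: [-0.4, -1.0, -3.4]
width: 54.0
clk 7.30 pos [658.2  39.9 165.1] w 54.0 F [-0.4 -1.  -3.4] shift/100 [0.351 0.256 0.039] spin units(about tool x, down => minus world) [-3.000e-03  3.997e+00] q [-0.13  0.71  0.04  1.55 -0.03  0.88  1.63] tilt 0.25
[[-0.004 -0.14   0.99 ]
 [-0.002  0.99   0.14 ]
 [-1.    -0.002 -0.004]]
```

View pics/side8.png

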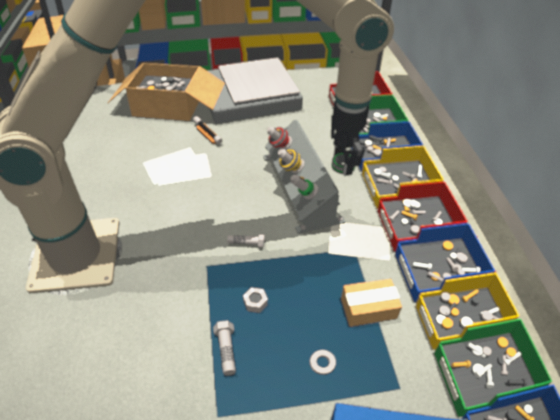

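View pics/wrist8.png

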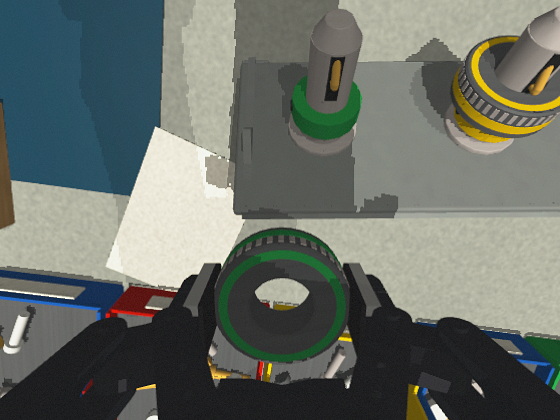

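```bash
python3 - <<'E'
from h import *
c=cams.get_calibration('wrist');
a=onz(c,(245,213),118);b=onz(c,(450,214),118);print(a,b,np.degrees(np.arctan2(-(b-a)[0],(b-a)[1])))
for p in((235,213),):print(onz(c,p,118))
s,R=st();e=a+(b-a)*((s['eef_pos'][1]-a[1])/(b[1]-a[1]));print(e, s['eef_pos']);goal((658.4,65.7,130))
# tip estimate
print('tip',onz(c,(339,17),140))
E
```

```text
[644.36198033  16.47323501 118.        ] [628.30098595 135.33387872 118.        ] 7.6954577163814495
[645.1761846   10.67067838 118.        ]
[641.28589442  39.23804913 118.        ] [658.74734073  39.23804913 166.34681599]
clk 7.45 pos [658.7  39.2 166.3] w 53.7 F [-0.8 -0.4 -2. ] shift/100 [0.363 0.263 0.034] spin units(about tool x, down => minus world) [-0.006  3.994] q [-0.12  0.71  0.04  1.55 -0.03  0.88  1.63] tilt 0.13
tip [541.9140306  49.3292628 140.       ]
```

```bash
python3 -m creep '[[[0.1,0.1,0.03],0,1],[[0.25,0.16,0.045],0,1],[[0.4,0.16,0.045],0,1],[[0.44,0.16,0.045],0,1],[[0.44,0.16,0.045],0,1]]'
python3 -m creep '[[[0.01,0,0],0,1],[[0.02,0,0],0,1],[[0.03,0,0],0,1],[[0.04,0,0],0,1],[[0.05,0,0],0,1],[[0.06,0,0],0,1]]'
```

```text
clock: 7.95
eef_pos: [660.8, 57.9, 121.0]
tool_rot: [-3.022, 1.568, -2.88]
force: [0.5, -0.1, -3.2]
width: 54.0
clock: 8.55
eef_pos: [662.0, 58.4, 116.8]
tool_rot: [0.353, 1.571, 0.494]
force: [-0.0, 0.5, -3.2]
width: 53.6
```

```bash
python3 -m creep '[[[0.01,0,0],0,1],[[0.02,0,0],0,1],[[0.03,0,0],0,1],[[0.04,0,0],0,1],[[0.05,0,0],0,1]]'
python3 -m creep '[[[0.01,0,0],0,1],[[0.02,0,0],0,1],[[0.03,0,0],0,1]]'
```

```text
clock: 9.05
eef_pos: [662.5, 58.4, 113.5]
tool_rot: [0.048, 1.569, 0.19]
force: [-2.5, -0.1, 12.2]
width: 54.4
clock: 9.35
eef_pos: [663.5, 58.5, 111.7]
tool_rot: [-0.025, 1.567, 0.116]
force: [-1.9, 0.4, 14.6]
width: 53.7
```

```bash
python3 -m creep '[[[0.01,0,0],0,1],[[0.02,0,0],0,1],[[0.03,0,0],0,1]]'
python3 -c "
from h import *
cv2.imwrite('pics/w9.png',cams.get_image('wrist'))"
```

```text
clock: 9.65
eef_pos: [664.7, 58.6, 109.2]
tool_rot: [-0.039, 1.564, 0.102]
force: [0.3, 0.8, 13.6]
width: 54.0
```

View pics/w9.png

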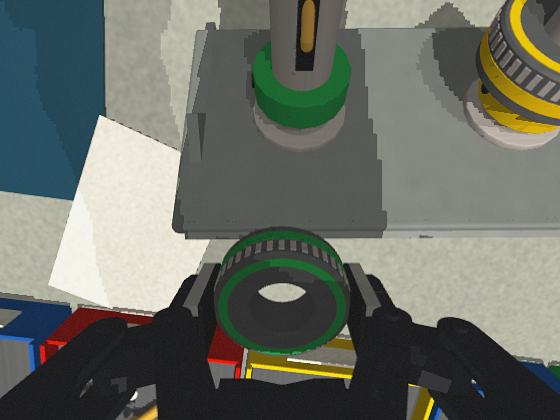

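```bash
python3 -m creep '[[[0.01,0,-0.01],0,1],[[0.02,0,-0.02],0,1],[[0.03,0,-0.02],0,1],[[0.04,0,-0.02],0,1],[[0.05,0,-0.02],0,1]]'
python3 -m creep '[[[0.01,0,0],0,1],[[0.02,0,0],0,1],[[0.03,0,0],0,1],[[0.04,0,0],0,1],[[0.05,0,0],0,1]]'
python3 -c "
from h import *
s,R=st();print(R.round(3));c=cams.get_calibration('wrist');print(-np.array(c['R']).T@c['t']);cv2.imwrite('pics/w10.png',cams.get_image('wrist'))"
```

```text
clock: 10.2
eef_pos: [665.7, 58.4, 105.3]
tool_rot: [-0.056, 1.558, 0.086]
force: [3.9, -0.1, 14.5]
width: 53.9
clock: 10.7
eef_pos: [666.3, 58.3, 100.6]
tool_rot: [-0.073, 1.557, 0.069]
force: [4.6, -0.2, 15.5]
width: 54.1
[[ 0.014 -0.141  0.99 ]
 [ 0.001  0.99   0.141]
 [-1.    -0.001  0.014]]
[588.95769679  48.37342214 242.35532722]
```

View pics/w10.png

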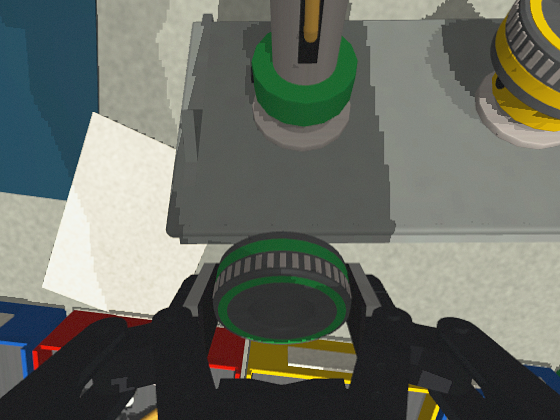

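```bash
python3 -m creep '[[[0.01,0,-0.02],0,1],[[0.02,0,-0.03],0,1],[[0.03,0,-0.04],0,1],[[0.04,0,-0.05],0,1],[[0.05,0,-0.05],0,1],[[0.06,0,-0.05],0,1],[[0.07,0,-0.05],0,1],[[0.07,0,-0.05],0,1]]'
python3 -c "
from h import *
s,R=st();print(R.round(3));c=cams.get_calibration('wrist');print(-np.array(c['R']).T@c['t']);cv2.imwrite('pics/w11.png',cams.get_image('wrist'))"
```

```text
clock: 11.55
eef_pos: [666.0, 58.2, 95.6]
tool_rot: [-0.052, 1.547, 0.09]
force: [10.7, 0.4, 18.5]
width: 54.4
[[ 0.024 -0.141  0.99 ]
 [ 0.002  0.99   0.141]
 [-1.    -0.001  0.024]]
[587.22089979  48.08338612 236.59829929]
```

View pics/w11.png

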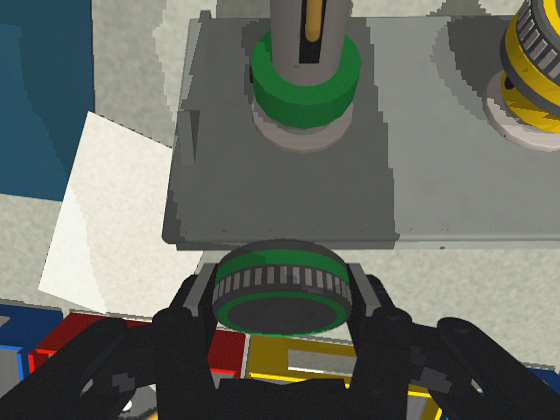

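```bash
python3 -m creep '[[[0.01,0,-0.02],0,1],[[0.02,0,-0.03],0,1],[[0.03,0,-0.04],0,1],[[0.04,0,-0.04],0,1],[[0.045,0,-0.04],0,1],[[0.045,0,-0.04],0,1]]'
python3 -c "
from h import *
s,R=st();print(R[:,0].round(3));c=cams.get_calibration('wrist');print(-np.array(c['R']).T@c['t']);cv2.imwrite('pics/w12.png',cams.get_image('wrist'))"
```

```text
clock: 12.2
eef_pos: [664.6, 58.0, 91.8]
tool_rot: [-0.046, 1.541, 0.096]
force: [14.4, 0.7, 16.5]
width: 53.8
[ 0.029  0.003 -1.   ]
[585.15212434  47.78741066 232.34392889]
```

View pics/w12.png

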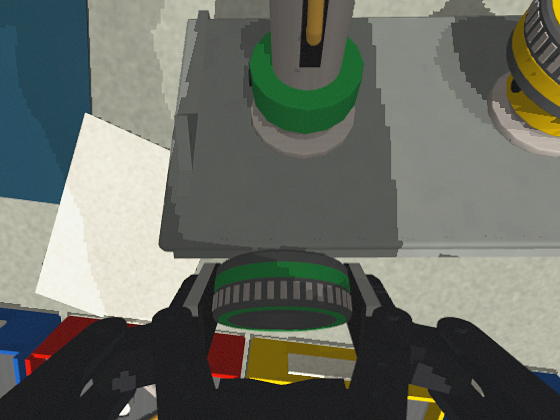

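```bash
python3 -m creep '[[[-0.03,0,0.06],0,1],[[-0.1,0,0.1],0,1],[[-0.3,0,0.1],0,1],[[-0.6,0,0.1],0,1],[[-0.9,0,0.1],0,1],[[-0.9,0,0.1],0,1],[[-0.9,0,0.1],0,1]]'
python3 -c "
from h import *
s,R=st();print(R.round(3));c=cams.get_calibration('wrist');print(-np.array(c['R']).T@c['t']);im=cams.get_image('wrist');cv2.imwrite('pics/w13.png',cv2.resize(im[200:380,180:390],None,fx=3,fy=3))
im=cams.get_image('side');cv2.imwrite('pics/s13.png',im)
c=cams.get_calibration('side');g=s['eef_pos']-R[:,0]*12.7;print(proj(c,g))
x,y=proj(c,g).astype(int);cv2.imwrite('pics/s13.png',cv2.resize(im[y-50:y+50,x-60:x+60],None,fx=6,fy=6,interpolation=cv2.INTER_CUBIC))"
```

```text
clock: 12.95
eef_pos: [660.3, 58.3, 174.0]
tool_rot: [2.98, 1.57, 3.122]
force: [-0.9, 0.9, -3.8]
width: 53.6
[[-0.001 -0.141  0.99 ]
 [ 0.     0.99   0.141]
 [-1.     0.    -0.001]]
[585.10742654  48.47119074 316.83944072]
[341.67623598 155.24760971]
```

View pics/w13.png

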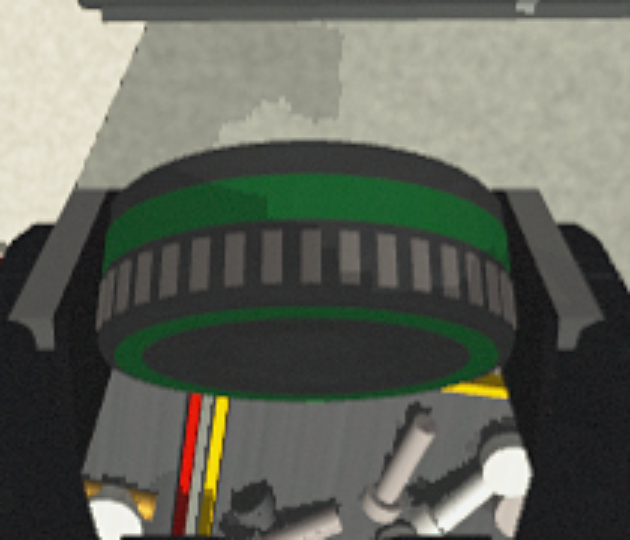

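View pics/s13.png

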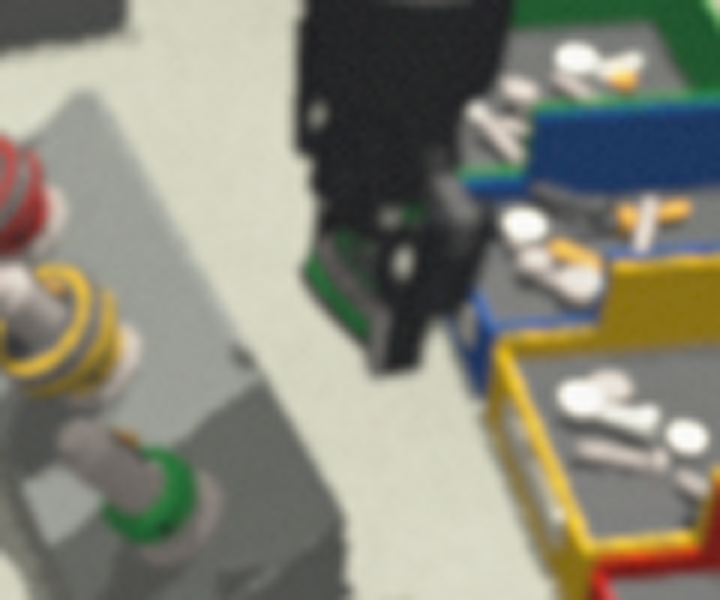

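```bash
cat > tilt.py <<'E'
from h import *
def tilt(c,R,eef,L,Rr,Tp,B,sgn):
    # face tilted about tool y; sgn=+1: normal leans to +tool z by th
    for th in range(20,66,2):
        t=np.radians(th); n=-R[:,0]*np.cos(t)+sgn*R[:,2]*np.sin(t)
        p0=eef-R[:,0]*12.7+10*n
        q=[]
        for p in(L,Rr,Tp,B):
            o,d=ray(c,p);q.append(o+d*((p0-o)@n)/(d@n))
        w=np.linalg.norm(q[0]-q[1]);h=np.linalg.norm(q[2]-q[3])
        if th%2==0: print(th,w.round(1),h.round(1),R.T@((q[0]+q[1]+q[2]+q[3])/4-10*n-eef).round(1))
E
python3 - <<'E'
from tilt import *
s,R=st();c=cams.get_calibration('wrist')
f=lambda x,y:(180+x/3,200+y/3)
tilt(c,R,s['eef_pos'],f(113,353),f(500,353),f(306,305),f(306,402),1)
E
```

```text
20 53.1 21.7 [-11.51300568   1.23377539   3.36281111]
22 53.2 22.9 [-11.41222434   1.2619831    3.16520685]
24 53.2 24.2 [-11.41140808   1.19121332   2.95309609]
26 53.3 25.7 [-11.31101779   1.20530647   2.85448994]
28 53.4 27.5 [-11.31023568   1.23353557   2.65649371]
30 53.4 29.5 [-11.20984539   1.24762873   2.55788756]
32 53.5 31.9 [-11.20945434   1.26174328   2.45888945]
34 53.6 34.7 [-11.10902991   1.17683756   2.34616877]
36 53.6 38.2 [-11.00903068   1.17681617   2.34656073]
38 53.7 42.5 [-10.90903145   1.17679478   2.34695269]
40 53.7 48.0 [-10.70945819   1.26163633   2.46084925]
42 53.8 55.2 [-10.31024338   1.23332166   2.66041332]
44 53.9 65.2 [-9.71184638  1.275734    3.07287206]
46 53.9 79.9 [-8.6154085   1.24746663  3.98228118]
48 54.0 103.9 [-6.22253429  1.19088912  5.80188333]
50 54.0 152.0 [-0.24080811  1.23332854 10.47811587]
52 54.1 316.0 [26.77939064  1.26147466 30.89227927]
54 54.1 571.4 [-162.57422423    0.92394022 -108.89636335]
56 57.3 11.8 [-73.14043978   1.64488902 -40.76224244]
58 54.4 894.7 [-236.95248473    0.90297793 -140.10283585]
60 54.4 287.6 [24.71582786  1.27347698 21.5927328 ]
62 54.5 147.0 [0.07382938 1.2605083  6.74578891]
64 54.5 102.2 [-6.31187257  1.27500671  3.08619872]
```

```bash
python3 -m creep '[[[-0.1,0,0],0.15,1],[[-0.2,0,0],0.33,1],[[-0.3,0,0],0.5,1],[[-0.3,0,0],0.68,1],[[-0.3,0,0],0.85,1],[[-0.3,0,0],1,1]]'
python3 -m creep '[[[0,0,0],0.17,1],[[0,0,0],0.34,1],[[0,0,0],0.51,1],[[0,0,0],0.68,1],[[0,0,0],0.85,1],[[0,0,0],1,1]]'
python3 -m creep '[[[0,0,0],0.17,1],[[0,0,0],0.34,1],[[0,0,0],0.51,1],[[0,0,0],0.68,1],[[0,0,0],0.85,1],[[0,0,0],1,1]]'
python3 -m creep '[[[0,0,0],0.17,1],[[0,0,0],0.34,1],[[0,0,0],0.51,1],[[0,0,0],0.68,1],[[0,0,0],0.85,1],[[0,0,0],1,1],[[0,0,0],1,1]]'
python3 -c "
from h import *
R=goal((531.5,47.5,200),8.1);print(R.round(3))"
```

```text
clock: 13.65
eef_pos: [659.7, 58.3, 202.3]
tool_rot: [-2.364, 1.567, -3.013]
force: [0.1, -0.2, -2.3]
width: 53.8
clock: 14.25
eef_pos: [659.7, 58.3, 202.1]
tool_rot: [-1.551, 1.567, -2.985]
force: [1.0, -0.3, -2.8]
width: 54.1
clock: 14.85
eef_pos: [659.7, 58.4, 202.2]
tool_rot: [-0.777, 1.567, -2.997]
force: [-0.9, -0.6, -2.2]
width: 54.0
clock: 15.55
eef_pos: [659.9, 58.6, 202.1]
tool_rot: [0.165, 1.567, -2.835]
force: [0.1, 0.3, -2.5]
width: 54.0
clk 15.55 pos [659.9  58.6 202.1] w 54.0 F [ 0.1  0.3 -2.5] shift/100 [ 0.026 -0.071  1.286] spin units(about tool x, down => minus world) [ 4. -0.] q [-0.59  0.84  0.9   1.52 -0.7   1.13 -0.98] tilt 0.22
[[-0.004  0.141 -0.99 ]
 [-0.001 -0.99  -0.141]
 [-1.     0.001  0.004]]
```

```bash
python3 -m creep '[[[0,0,0.3],0,1],[[0,-0.03,0.6],0,1],[[0,-0.05,0.9],0,1],[[0,-0.07,1],0,1],[[0,-0.07,1],0,1]]'
python3 -m creep '[[[0,0,0.1],0,1],[[0.1,0,0.2],0,1],[[0.2,0,0.29],0,1],[[0.2,0,0.29],0,1],[[0.2,0,0.29],0,1],[[0.2,0,0.29],0,1]]'
python3 -c "
from h import *
R=goal((530.8,47.6,145),8.1)
im=cams.get_image('wrist');cv2.imwrite('pics/w14.png',im);
im=cams.get_image('side');cv2.imwrite('pics/s14.png',cv2.resize(im[110:230,220:360],None,fx=5,fy=5,interpolation=cv2.INTER_CUBIC))
im=cams.get_image('top');cv2.imwrite('pics/t14.png',cv2.resize(im[120:230,150:290],None,fx=5,fy=5,interpolation=cv2.INTER_CUBIC))"
```

```text
clock: 16.05
eef_pos: [559.5, 51.6, 203.9]
tool_rot: [-0.613, 1.569, 2.672]
force: [0.3, -0.3, -3.3]
width: 53.8
clock: 16.65
eef_pos: [533.5, 46.8, 184.8]
tool_rot: [2.727, 1.569, -0.272]
force: [0.3, 0.5, -2.2]
width: 53.8
clk 16.65 pos [533.5  46.8 184.8] w 53.8 F [ 0.3  0.5 -2.2] shift/100 [ 0.398 -0.012  0.027] spin units(about tool x, down => minus world) [-3.999e+00  1.000e-03] q [-0.7   0.7   0.91  1.9  -0.71  0.9  -0.86] tilt 0.1
```

View pics/w14.png

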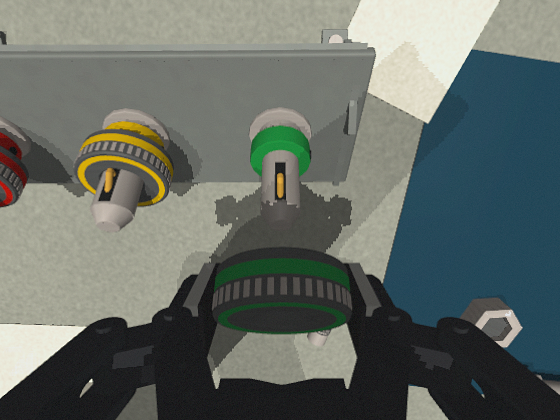

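View pics/s14.png

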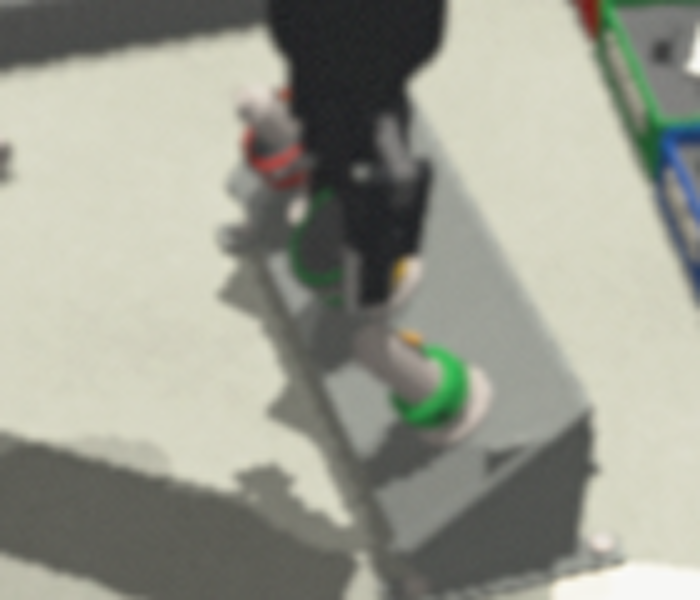

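```bash
python3 -m creep '[[[0.1,-0.01,0.03],0,1],[[0.2,-0.01,0.03],0,1],[[0.3,-0.01,0.03],0,1],[[0.36,-0.01,0.03],0,1],[[0.39,-0.01,0.03],0,1],[[0.39,-0.01,0.03],0,1],[[0.39,-0.01,0.03],0,1]]'
python3 -c "
from h import *
R=goal((530.8,47.6,145),8.1)
im=cams.get_image('wrist');cv2.imwrite('pics/w15.png',im);
im=cams.get_image('side');cv2.imwrite('pics/s15.png',cv2.resize(im[110:230,220:360],None,fx=5,fy=5,interpolation=cv2.INTER_CUBIC))"
```

```text
clock: 17.5
eef_pos: [529.4, 47.4, 145.4]
tool_rot: [2.673, 1.57, -0.327]
force: [-0.9, -0.4, -1.2]
width: 54.2
clk 17.50 pos [529.4  47.4 145.4] w 54.2 F [-0.9 -0.4 -1.2] shift/100 [ 0.004 -0.    -0.014] spin units(about tool x, down => minus world) [-4.  0.] q [-0.67  0.74  0.86  1.95 -0.78  0.82 -0.8 ] tilt 0.02
```

View pics/w15.png

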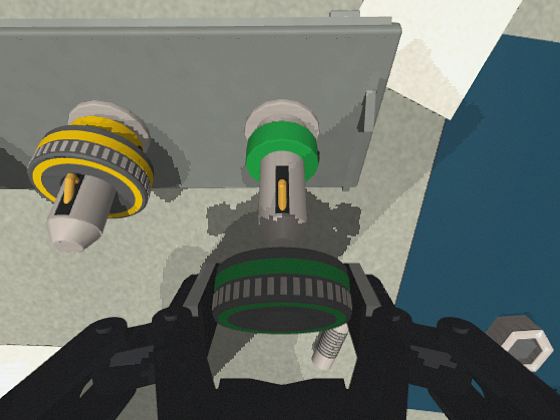

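View pics/s15.png

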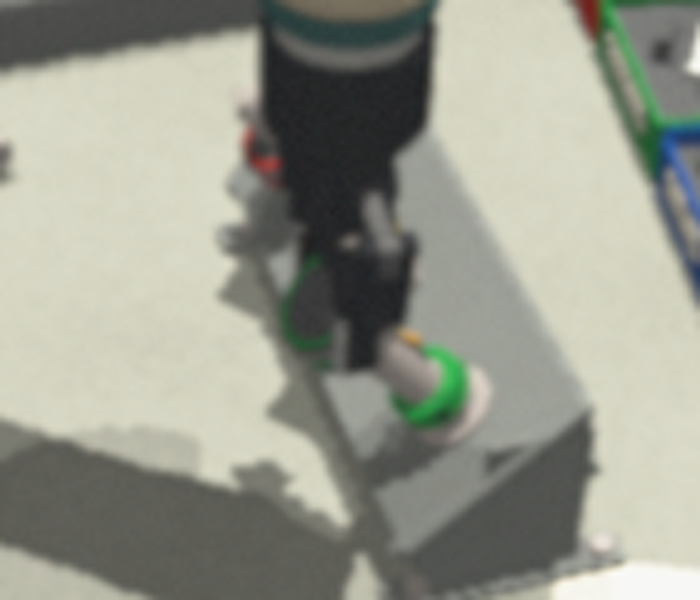

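```bash
python3 -m creep '[[[0.02,-0.004,-0.02],0,1],[[0.04,-0.004,-0.04],0,1],[[0.062,-0.004,-0.065],0,1],[[0.062,-0.004,-0.065],0,1]]'
python3 -m creep '[[[0.008,0,-0.006],0,1],[[0.015,0,-0.013],0,1],[[0.023,0,-0.019],0,1],[[0.031,0,-0.026],0,1],[[0.038,0,-0.032],0,1],[[0.038,0,-0.032],0,1]]'
python3 -m creep '[[[0.008,0,-0.006],0,1],[[0.015,0,-0.013],0,1],[[0.023,0,-0.019],0,1],[[0.031,0,-0.026],0,1],[[0.038,0,-0.032],0,1],[[0.038,0,-0.032],0,1]]'
python3 -c "
from h import *
R=goal((530.8,47.6,145),8.1)
im=cams.get_image('wrist');cv2.imwrite('pics/w16.png',im)"
```

```text
clock: 18.0
eef_pos: [535.8, 49.0, 138.8]
tool_rot: [0.884, 1.571, -2.115]
force: [0.0, -0.2, -2.7]
width: 54.0
clock: 18.6
eef_pos: [538.7, 49.3, 135.2]
tool_rot: [0.078, 1.571, -2.922]
force: [0.5, 0.1, -2.3]
width: 53.6
clock: 19.2
eef_pos: [541.9, 49.8, 131.4]
tool_rot: [-0.027, 1.571, -3.027]
force: [-0.7, -0.0, -2.5]
width: 54.0
clk 19.20 pos [541.9  49.8 131.4] w 54.0 F [-0.7 -0.  -2.5] shift/100 [-0.136  0.006  0.113] spin units(about tool x, down => minus world) [-4.  0.] q [-0.65  0.78  0.84  1.92 -0.8   0.81 -0.8 ] tilt 0.01
```

View pics/w16.png

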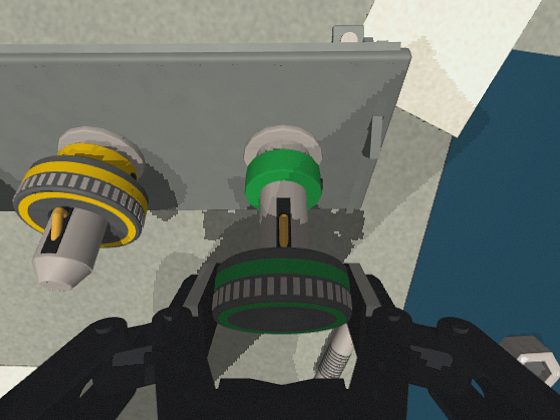

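```bash
python3 -m creep '[[[0.008,0,-0.006],0,1],[[0.015,0,-0.013],0,1],[[0.023,0,-0.019],0,1],[[0.023,0,-0.019],0,1]]'
python3 -m creep '[[[0.004,0,-0.003],0,1],[[0.008,0,-0.006],0,1],[[0.011,0,-0.01],0,1],[[0.015,0,-0.013],0,1],[[0.015,0,-0.013],0,1]]'
```

```text
clock: 19.65
eef_pos: [543.2, 49.9, 128.9]
tool_rot: [-0.062, 1.57, -3.062]
force: [-1.4, -0.2, -2.1]
width: 54.0
clock: 20.15
eef_pos: [543.8, 49.9, 127.4]
tool_rot: [-0.086, 1.568, -3.086]
force: [-5.0, -0.6, -1.9]
width: 53.9
```

```bash
python3 -m creep '[[[0.006,0,0.008],0,1],[[0.012,0,0.016],0,1],[[0.012,0,0.016],0,1]]'
```

```text
clock: 20.45
eef_pos: [543.7, 49.9, 126.5]
tool_rot: [2.656, 1.57, -0.344]
force: [-2.2, -0.5, -1.9]
width: 53.8
```

```bash
python3 -m creep '[[[0.006,0,0.008],0,1],[[0.006,0,0.008],0,1]]'
python3 -m creep '[[[0.004,0,-0.003],0,1],[[0.008,0,-0.006],0,1],[[0.011,0,-0.01],0,1],[[0.011,0,-0.01],0,1]]'
python3 -c "
from h import *
R=goal((530.8,47.6,145),8.1)
im=cams.get_image('wrist');cv2.imwrite('pics/w17.png',im)
im=cams.get_image('side');cv2.imwrite('pics/s17.png',cv2.resize(im[130:220,255:355],None,fx=6,fy=6,interpolation=cv2.INTER_CUBIC))"
```

```text
clock: 20.65
eef_pos: [543.4, 50.1, 126.0]
tool_rot: [3.018, 1.569, 0.018]
force: [-0.8, -1.3, -2.6]
width: 53.9
clock: 21.05
eef_pos: [543.7, 50.1, 125.3]
tool_rot: [-2.068, 1.57, 1.215]
force: [-2.8, 0.3, 5.2]
width: 53.7
clk 21.05 pos [543.7  50.1 125.3] w 53.7 F [-2.8  0.3  5.2] shift/100 [-0.197  0.006  0.131] spin units(about tool x, down => minus world) [-4.  0.] q [-0.64  0.78  0.83  1.92 -0.81  0.8  -0.79] tilt 0.04
```

View pics/w17.png

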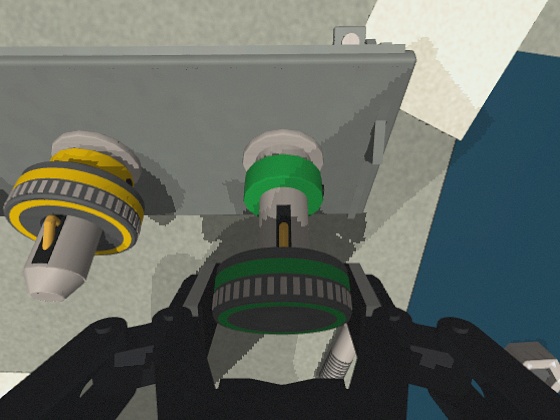

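View pics/s17.png

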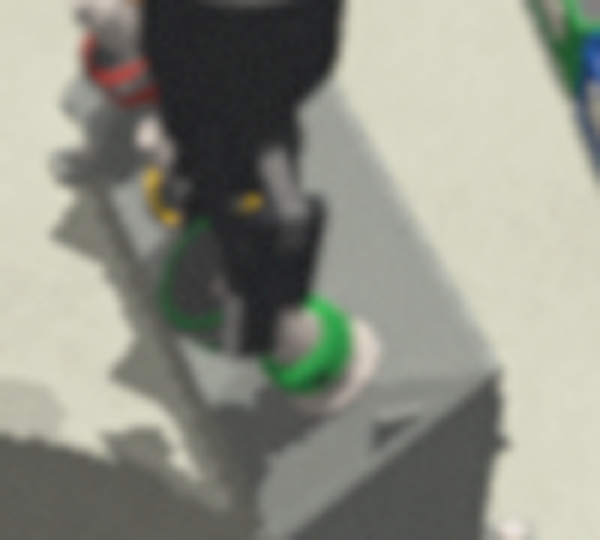

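```bash
python3 -m creep '[[[-0.004,0,-0.005],0,1],[[-0.004,0,-0.005],0,1]]'
```

```text
clock: 21.35
eef_pos: [543.8, 50.1, 125.4]
tool_rot: [-0.643, 1.57, 2.64]
force: [-3.7, -0.8, 5.7]
width: 54.0
```

```bash
python3 -c "
from h import *
T=readout.read_state();print(T['torque'],T['force'])"; python3 -m creep '[[[0.004,0,-0.003],0,1],[[0.008,0,-0.006],0,1],[[0.008,0,-0.006],0,1]]'
```

```text
[-0.1007738   0.93804305 -0.00348652] [-3.74507546 -0.82809186  5.6712561 ]
clock: 21.65
eef_pos: [544.3, 49.8, 123.8]
tool_rot: [0.581, 1.57, -2.419]
force: [-3.3, -2.4, -3.6]
width: 54.2
```

```bash
python3 -c "
from h import *
im=cams.get_image('wrist');cv2.imwrite('pics/w18.png',cv2.resize(im[120:380,160:400],None,fx=3,fy=2.3))
s,R=st();print(s['force'],s['torque'],s['eef_pos'])"
```

```text
[-1.76410851 -1.43948248 -3.64762693] [-0.4348901   0.55717248 -0.00347764] [544.33347887  49.84902453 123.78842268]
```

View pics/w18.png

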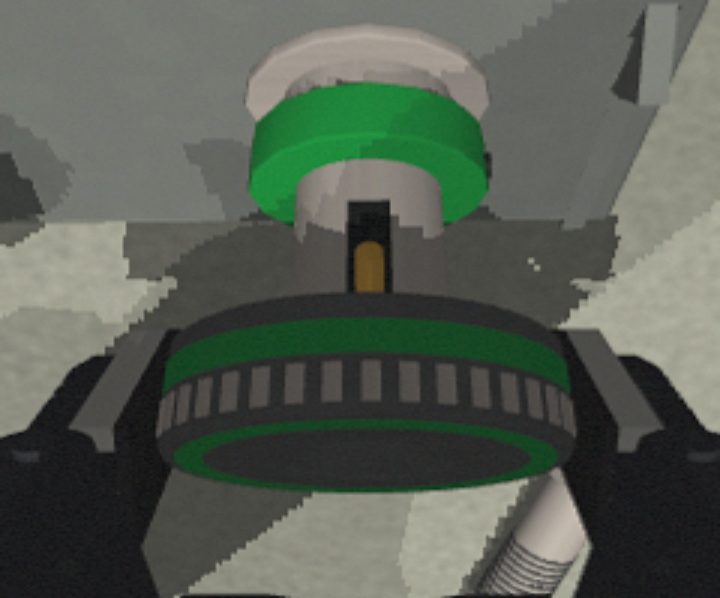

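```bash
python3 -m creep '[[[0.004,0.004,-0.003],0,1],[[0.008,0.004,-0.006],0,1],[[0.011,0.004,-0.01],0,1],[[0.011,0.004,-0.01],0,1]]'
python3 -m creep '[[[0.004,0,-0.003],0,1],[[0.008,0,-0.006],0,1],[[0.008,0,-0.006],0,1]]'
```

```text
clock: 22.1
eef_pos: [545.2, 49.9, 123.0]
tool_rot: [-0.056, 1.57, -3.056]
force: [-4.3, -2.3, -4.6]
width: 54.0
clock: 22.4
eef_pos: [545.8, 49.9, 122.3]
tool_rot: [-0.062, 1.57, -3.062]
force: [-4.0, -3.0, -4.5]
width: 53.5
```

```bash
python3 -m creep '[[[0.004,0.008,0.005],0,1],[[0.004,0.008,0.005],0,1]]'
python3 -m creep '[[[0.004,0,-0.003],0,1],[[0.008,0,-0.006],0,1],[[0.011,0,-0.01],0,1],[[0.015,0,-0.013],0,1],[[0.015,0,-0.013],0,1]]'
python3 -c "
from h import *
im=cams.get_image('wrist');cv2.imwrite('pics/w19.png',cv2.resize(im[120:380,160:400],None,fx=3,fy=2.3))
s,R=st();print(s['force'],s['torque'],s['eef_pos'])"
```

```text
clock: 22.6
eef_pos: [546.1, 49.7, 122.0]
tool_rot: [-1.803, 1.57, 1.481]
force: [-3.2, -0.3, -3.8]
width: 53.8
clock: 23.1
eef_pos: [547.4, 49.5, 120.5]
tool_rot: [-2.02, 1.571, 1.264]
force: [-2.9, 0.3, -3.5]
width: 54.0
[-2.94020823 -0.12220176 -3.0664258 ] [-0.00255811  0.6995306  -0.01607593] [547.37220467  49.55349783 120.55121199]
```

View pics/w19.png

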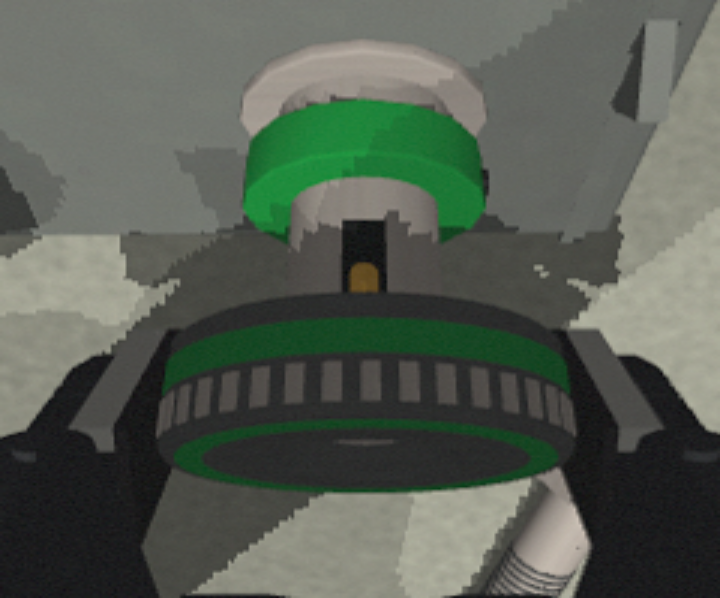

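```bash
python3 -m creep '[[[0.008,0,-0.004],0,1],[[0.016,0,-0.01],0,1],[[0.024,0,-0.017],0,1],[[0.032,0,-0.024],0,1],[[0.039,0,-0.03],0,1],[[0.039,0,-0.03],0,1]]'
```

```text
clock: 23.75
eef_pos: [550.3, 49.8, 116.9]
tool_rot: [-1.981, 1.57, 1.302]
force: [-4.1, 1.2, 1.3]
width: 54.1
```

```bash
python3 -m creep '[[[0.008,0,-0.006],0,1],[[0.015,0,-0.013],0,1],[[0.023,0,-0.019],0,1],[[0.031,0,-0.026],0,1],[[0.031,0,-0.026],0,1]]'
python3 -m creep '[[[0.008,0,-0.006],0,1],[[0.015,0,-0.013],0,1],[[0.023,0,-0.019],0,1],[[0.023,0,-0.019],0,1]]'
python3 -c "
from h import *
im=cams.get_image('wrist');cv2.imwrite('pics/w20.png',cv2.resize(im[120:380,160:400],None,fx=3,fy=2.3))
s,R=st();print(s['force'],s['torque'],s['eef_pos'])"
```

```text
clock: 24.25
eef_pos: [553.2, 50.4, 113.6]
tool_rot: [-2.983, 1.57, 0.301]
force: [-3.6, 1.2, -1.4]
width: 54.3
clock: 24.65
eef_pos: [555.1, 50.6, 111.2]
tool_rot: [-3.141, 1.57, 0.142]
force: [-2.1, 2.1, 1.1]
width: 53.8
[-2.49747926  1.90192005  0.2353077 ] [0.36059351 0.60082126 0.03835196] [555.10017221  50.57587216 111.21311296]
```

View pics/w20.png

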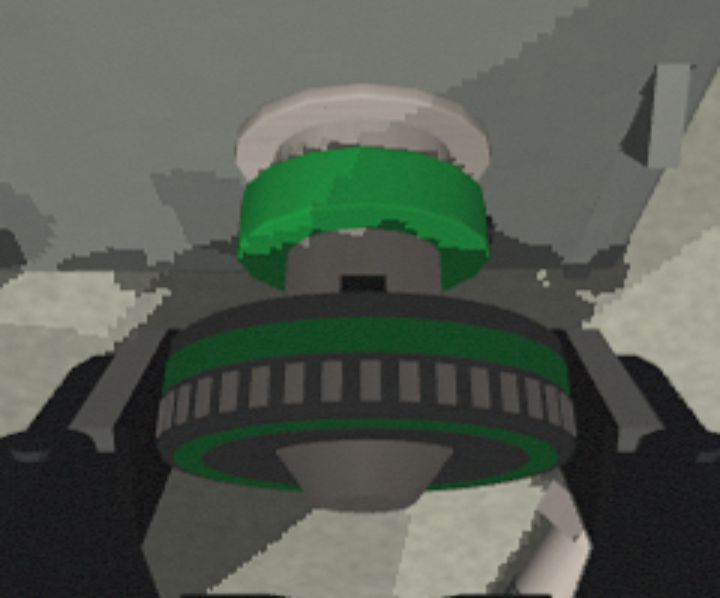

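```bash
python3 -m creep '[[[0.008,-0.004,-0.006],0,1],[[0.015,-0.006,-0.013],0,1],[[0.023,-0.006,-0.019],0,1],[[0.031,-0.006,-0.026],0,1],[[0.038,-0.006,-0.032],0,1],[[0.038,-0.006,-0.032],0,1]]'
python3 -m creep '[[[0.008,0,-0.006],0,1],[[0.015,0,-0.013],0,1],[[0.023,0,-0.019],0,1],[[0.031,0,-0.026],0,1],[[0.031,0,-0.026],0,1]]'
python3 -c "
from h import *
im=cams.get_image('wrist');cv2.imwrite('pics/w21.png',cv2.resize(im[120:380,160:400],None,fx=3,fy=2.3))
s,R=st();print(s['force'],s['torque'],s['eef_pos'])"
```

```text
clock: 25.3
eef_pos: [558.3, 51.3, 107.4]
tool_rot: [2.528, 1.57, -0.472]
force: [-1.2, 0.6, 0.9]
width: 54.0
clock: 25.8
eef_pos: [560.8, 51.7, 104.3]
tool_rot: [2.616, 1.57, -0.384]
force: [-0.9, 0.8, 1.2]
width: 53.9
[-0.00893167 -0.23596859  1.30188267] [ 0.01053467  0.20430493 -0.00199089] [560.83392662  51.73021749 104.30068638]
```

View pics/w21.png

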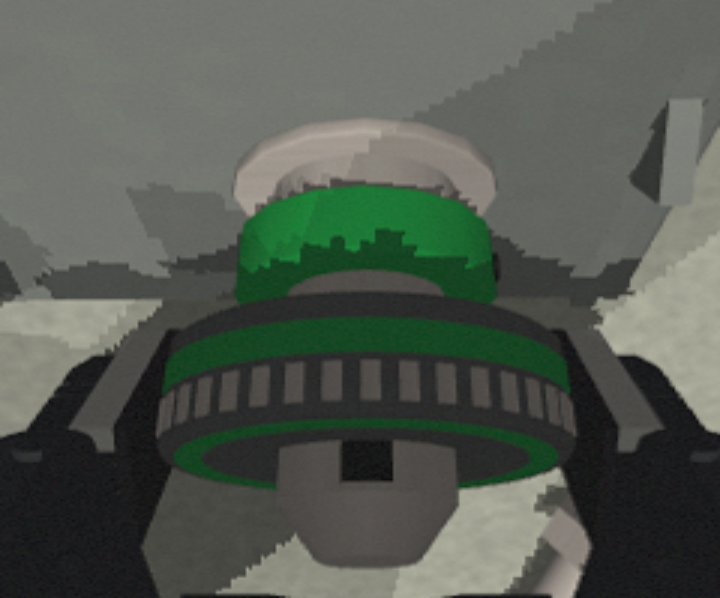

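```bash
python3 -m creep '[[[0.004,0,-0.003],0,1],[[0.008,0,-0.006],0,1],[[0.012,0,-0.01],0,1],[[0.015,0,-0.013],0,1],[[0.019,0,-0.016],0,1],[[0.023,0,-0.019],0,1]]'
python3 -m creep '[[[0.004,0,-0.003],0,1],[[0.008,0,-0.006],0,1],[[0.011,0,-0.01],0,1],[[0.011,0,-0.01],0,1]]'
```

```text
clock: 26.45
eef_pos: [562.5, 52.1, 102.2]
tool_rot: [2.931, 1.57, -0.069]
force: [-0.9, 0.5, 4.2]
width: 54.0
clock: 26.85
eef_pos: [563.5, 52.2, 101.0]
tool_rot: [2.91, 1.57, -0.09]
force: [0.2, 0.8, 2.6]
width: 54.2
```

```bash
python3 -m creep '[[[0.003,0,-0.003],0,1],[[0.006,0,-0.005],0,1],[[0.009,0,-0.008],0,1],[[0.012,0,-0.01],0,1],[[0.012,0,-0.01],0,1]]'
python3 -c "
from h import *
im=cams.get_image('wrist');cv2.imwrite('pics/w22.png',cv2.resize(im[120:380,160:400],None,fx=3,fy=2.3))"
```

```text
clock: 27.35
eef_pos: [564.5, 52.3, 99.8]
tool_rot: [2.891, 1.57, -0.109]
force: [1.1, 0.3, 3.1]
width: 53.9
```

View pics/w22.png

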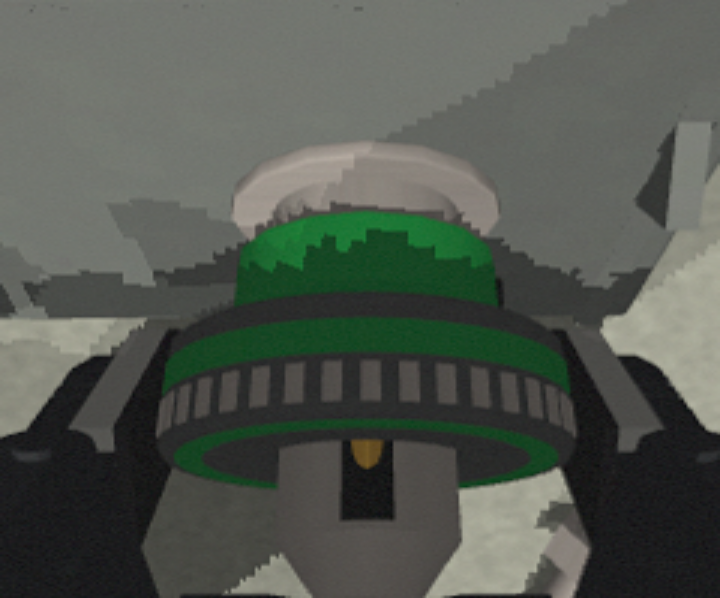

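```bash
python3 -m creep '[[[0.004,0,-0.003],0,1],[[0.008,0,-0.006],0,1],[[0.012,0,-0.01],0,1],[[0.015,0,-0.013],0,1],[[0.019,0,-0.016],0,1],[[0.023,0,-0.019],0,1]]'
python3 -m creep '[[[0.004,0,-0.003],0,1],[[0.008,0,-0.006],0,1],[[0.012,0,-0.01],0,1],[[0.015,0,-0.013],0,1],[[0.015,0,-0.013],0,1]]'
python3 -c "
from h import *
im=cams.get_image('wrist');cv2.imwrite('pics/w23.png',cv2.resize(im[120:380,160:400],None,fx=3,fy=2.3))"
```

```text
clock: 28.0
eef_pos: [566.4, 52.7, 97.4]
tool_rot: [2.879, 1.57, -0.12]
force: [3.4, 1.4, -0.4]
width: 53.9
clock: 28.5
eef_pos: [566.5, 52.8, 95.6]
tool_rot: [-0.182, 1.569, 3.101]
force: [-0.4, 0.2, -3.8]
width: 53.9
```

View pics/w23.png

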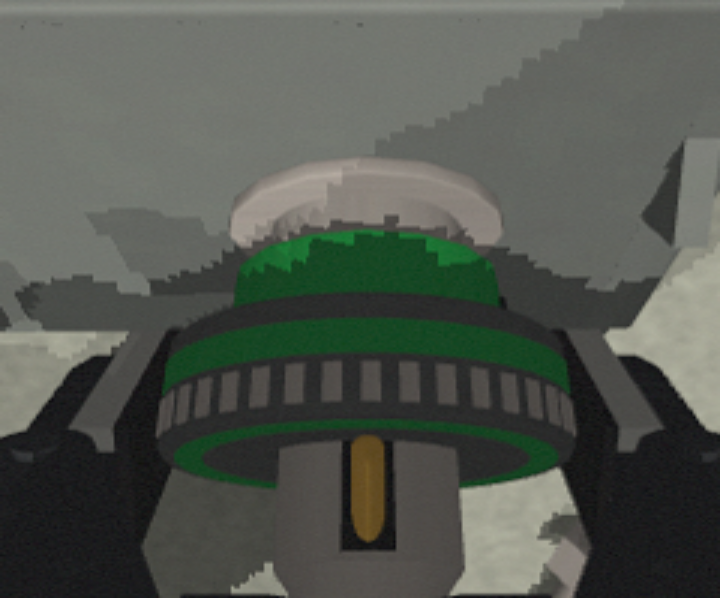

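```bash
python3 -m creep '[[[0.002,0,-0.002],0,1],[[0.004,0,-0.003],0,1],[[0.006,0,-0.005],0,1],[[0.008,0,-0.006],0,1],[[0.008,0,-0.006],0,1]]'
```

```text
clock: 29.05
eef_pos: [567.7, 52.8, 95.4]
tool_rot: [-0.606, 1.57, 2.677]
force: [-1.7, 0.1, 0.7]
width: 53.8
```

```bash
python3 -m creep '[[[0.002,0,-0.002],0,1],[[0.004,0,-0.003],0,1],[[0.006,0,-0.005],0,1],[[0.008,0,-0.006],0,1],[[0.008,0,-0.006],0,1]]'; python3 -c "
from h import *
s,R=st();print(s['force'],s['torque'])"
```

```text
clock: 29.55
eef_pos: [567.9, 52.9, 95.1]
tool_rot: [-0.823, 1.569, 2.46]
force: [-4.8, -0.3, 8.7]
width: 54.0
[-4.84988266 -0.3365715   8.66503165] [ 0.08613322  1.15674294 -0.06027946]
```

```bash
python3 -m creep '[[[0.002,0,-0.002],0,1],[[0.004,0,-0.003],0,1],[[0.006,0,-0.005],0,1],[[0.007,0,-0.006],0,1],[[0.007,0,-0.006],0,1]]'; python3 -c "
from h import *
s,R=st();print(s['force'],s['torque'])"
```

```text
clock: 30.05
eef_pos: [568.1, 52.9, 95.0]
tool_rot: [-0.849, 1.569, 2.434]
force: [-7.3, 1.4, 14.2]
width: 54.2
[-7.25099892  1.3905969  14.17459208] [0.08403872 1.66106758 0.03750464]
```

```bash
python3 -m creep '[[[0.002,0,-0.002],0,1],[[0.002,0,-0.002],0,1],[[0.002,0,-0.002],0,1],[[0.002,0,-0.002],0,1],[[0.002,0,-0.002],0,1],[[0.002,0,-0.002],0,1],[[0.002,0,-0.002],0,1],[[0.002,0,-0.002],0,1]]'
python3 -c "
from h import *
im=cams.get_image('wrist');cv2.imwrite('pics/w24.png',cv2.resize(im[120:380,160:400],None,fx=3,fy=2.3))
s,R=st();print(s['force'],s['torque'])"
```

```text
clock: 30.85
eef_pos: [568.1, 52.9, 95.0]
tool_rot: [-0.842, 1.568, 2.441]
force: [-7.9, 0.5, 16.7]
width: 54.1
[-7.46203276  0.12021865 16.62968095] [0.08842455 1.84870902 0.04629059]
```

View pics/w24.png

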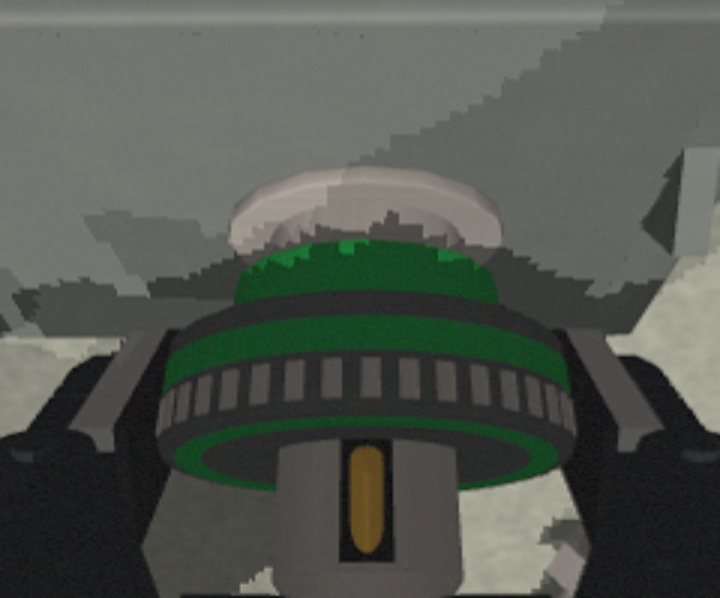

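```bash
python3 -m creep '[[[-0.005,0,0.004],0,1],[[-0.01,0,0.008],0,1],[[-0.012,0,0.01],0,1],[[-0.012,0,0.01],0,1]]'
python3 -m creep '[[[0,0,0],0,0.3],[[0,0,0],0,0.2],[[0,0,0],0,0.1],[[0,0,0],0,0.05],[[0,0,0],0,0.05],[[0,0,0],0,0.05]]'
python3 -c "
from h import *
im=cams.get_image('wrist');cv2.imwrite('pics/w25.png',im)
s,R=st();print(s['force'],s['torque'])"
```

```text
clock: 31.3
eef_pos: [567.9, 52.9, 95.2]
tool_rot: [-0.789, 1.57, 2.494]
force: [-3.7, -0.6, 6.8]
width: 54.1
clock: 31.9
eef_pos: [568.5, 52.9, 94.7]
tool_rot: [2.535, 1.571, -0.464]
force: [-0.2, 0.1, -0.3]
width: 81.2
[-0.27841172  0.30283911  0.41389044] [ 0.00948406 -0.00339979  0.00790005]
```

View pics/w25.png

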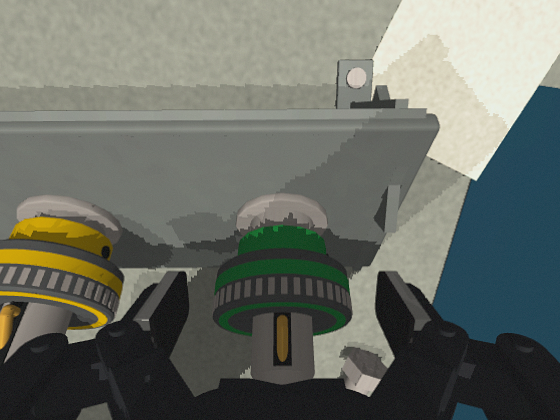

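```bash
python3 -m creep '[[[-0.1,0,0],0,0.05],[[-0.3,0,0],0,0.05],[[-0.6,0,0],0,0.05],[[-0.9,0,0],0,0.05],[[-1,0,0],0,0.05],[[-1,0,0],0,0.05]]'
python3 -m creep '[[[-0.2,0,0],0,0.05],[[-0.5,0,0.3],0,0.05],[[-0.5,0,0.6],0,0.05],[[-0.5,0,1],0,0.05],[[-0.5,0,1],0,0.05],[[-0.5,0,1],0,0.05],[[-0.5,0,1],0,0.05]]'
python3 -c "
from h import *
for n in('wrist','side','top'):
  im=cams.get_image(n);cv2.imwrite('pics/%s26.png'%n,im)
  if n!='wrist':
    b=im[130:230,240:360] if n=='side' else im[120:220,70:270]
    cv2.imwrite('pics/%s26z.png'%n,cv2.resize(b,None,fx=4,fy=4,interpolation=cv2.INTER_CUBIC))
s,R=st();print(s['force'],s['eef_pos'],s['clock'],abs(s['qd']).max())"
```

```text
clock: 32.55
eef_pos: [569.3, 52.8, 196.4]
tool_rot: [-3.122, 1.567, 0.162]
force: [-0.5, 0.7, -0.4]
width: 80.9
clock: 33.25
eef_pos: [470.2, 39.2, 244.3]
tool_rot: [1.941, 1.57, -1.058]
force: [-0.5, 0.3, -0.0]
width: 81.4
[ 0.20374895 -0.73805116 -0.04425687] [470.21024492  38.80726027 244.42749342] 33.4 0.006146055474608768
```

View pics/wrist26.png

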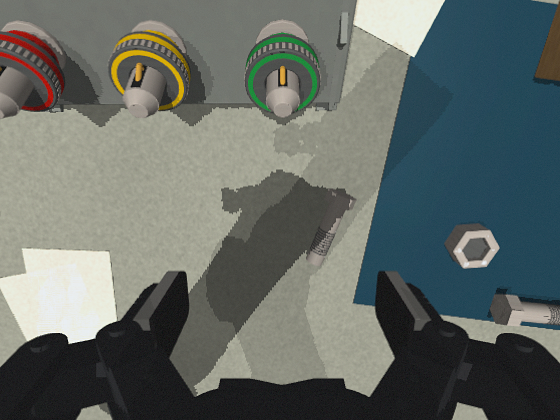

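View pics/side26z.png

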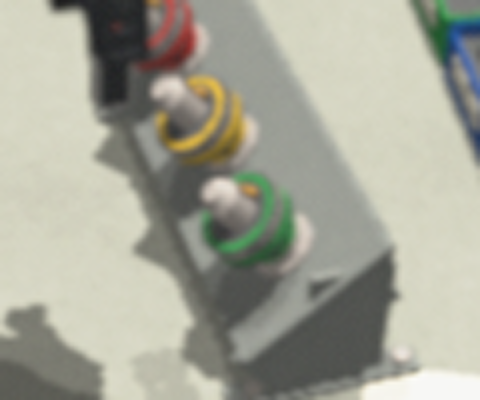

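View pics/top26.png

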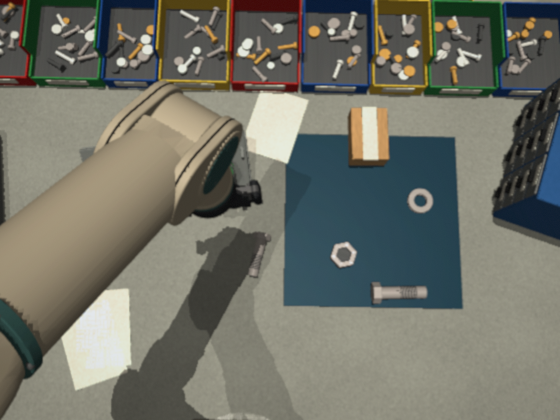

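The pictures show the green gauge at wrist pixel (283, 75), sitting on its post like its neighbours, with the brass catch out above it. In the top view, the stock lies at the same pixels as before the job. The arm is clear, so I am handing in.

```bash
python3 -c "
from cell import order
print(order.finish_job())"
```

```text
the job is handed in; nothing more can be done
None
```

The green gauge is home on its post's collar with the catch sprung out above it. I handed the job in at about 33 s; no verdict was reported.

- **Tilting the gauge:** The moves only let the tool turn about its own axis, so it always pointed straight down. I gripped the gauge flat and pressed its edge gently on the rack board's bare upper edge until it had pivoted in the jaws. The wrist camera then measured about 42° of tilt against the post's 40°. The wrist read about 15 to 25 N during this.
- **Threading and seating:** I turned the tool half round and threaded the gauge along the post. I moved it sideways by about a millimetre wherever side force showed. It went past the catch and onto the collar, where I held about 20 N along the post for roughly 1 s. I then eased off, opened the jaws and drew back.
- **Forces:** The net force at the wrist stayed under about 25 N at every reading. I read it only at the end of each move, so short peaks between readings are not ruled out.
- **Last checks:** After release the wrist force was near zero. The wrist picture shows the gauge seated like its neighbours with the catch out. The nut, washers, carton and large bolt show no visible shift in the top view. The small bolt was partly in the arm's shadow but looked unmoved. The red and yellow gauges looked undisturbed in the wrist and side views, but the arm hid them in the top view.
- **Disagreements:** The cameras and the feel of the post differed by about 2 mm, as did the two cameras' readings of the gauge and post tip. I settled this by feel. I judged the catch and the final seating by eye and did not measure them.

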